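Show a flange's spigot face to the inspection camera

TASK

Set the inspection camera's head square to its base plate and leaned back 50 degrees. Then draw the tall-necked flange out of its drain stand, tip it over so that the end of its spigot looks squarely into the lens, centred and about 100 mm away, and finish holding it there, still and clear of everything but the gripper. Do not touch the camera with the flange, and leave the other parts where they are.

Things in the scene. Friction and masses are not known exactly. Their poses are not given: they have to be found in the camera images.
- camera_base: fixed base of the inspection camera: a grey rectangular plate 130 x 160 x 12 mm with a dark post; origin at the centre of its underside on the bench; its x axis points away from the side that the camera is meant to face (the plate's 130 mm side runs along x). The swivel axis is the vertical through its origin
- swivel (a joint): swivel of the fork that carries the camera head, about the vertical through the base's origin, rad, range -1 to 1; 0 = head square to the base plate, facing along the base's -x; positive = counter-clockwise seen from above. Stiff: it stays where it is left (friction about 0.3 N m)
- tilt (a joint): tilt of the camera head about the level hinge 135 mm above the bench, right on the swivel axis, rad, range 0 to 1.3; 0 = head upright, lens looking level; growing = head leans back, its top moving away from the lens side and the lens looking more upward. 50 degrees is 0.873. Stiff: it stays where it is left (friction about 0.3 N m)
- bail (a point): middle of the steel bail handle on top of the camera head: a round level bar 10 mm thick and 90 mm long, parallel to the tilt hinge, on two end stems, 90 mm from the hinge (55 mm clear of the head's top). Pinched from above it turns between the fingers as the head tilts. Axes as the head's: x away from the lens side, y along the bar, z from the hinge to the bar
- lens (a point): centre of the front face of the round black lens (38 mm across, in a white ring), 32 mm in front of the tilt hinge; its x axis points backwards into the head (the lens looks along -x), y along the hinge, z towards the bail. The head is a grey box 116 wide x 70 high x 36 mm deep, centred on the hinge, in a dark fork 156 mm wide overall
- hub: the tall-necked flange, a red-primed casting of about 0.5 kg, round about its z axis; origin at the centre of the spigot's end face. Along z from there: bare steel spigot 34 mm across and 28 mm long, flange 76 mm across and 8 mm thick, neck 40 mm across and 40 mm long (total 76 mm). It stands upright, spigot down in a drain stand, loosely (2 mm all round), flange resting on the stand's rim; to be gripped by the neck
- neck_top (a point): centre of the hub's upper end, 76 mm from its origin along its z
- stand_a: the fixed drain stand that holds the hub: steel cup 56 mm across, rim 40 mm above the bench, bore 38 mm, on an 84 x 84 x 6 mm plate; origin at the centre of its underside. Two more such stands hold the low flanges; which stands where changes
- low_a: another flange, same but with a neck only 8 mm long (44 mm total), in its own drain stand; leave alone. Origin at the centre of its spigot's end
- low_b: a second low flange like low_a, in its own drain stand; leave alone
- gauge_ring: loose steel ring 60 mm across, 40 mm bore, 14 mm high, flat on the bench between the robot and the camera; leave alone
- spray: white plastic bottle 60 mm across, 160 mm high, standing behind to the left; leave alone
- scrub_brush: hand brush lying on the bench far left; leave alone
- spanner: spanner lying on the bench near right; leave alone
- blank: short round red casting with a bare steel boss, 90 mm across, 24 mm high, on the bench near left; leave alone
Mind the look-alikes: they are no part of the job. Leave any yellow look-alike of the hub alone.

How it is judged (in metres and radians):
On the way, in this order (a step that is already met when the one before it is completed fails the run):
1. the camera head is set: leaned back 50 degrees and square to its base, each within 6 degrees, with the hub still in its stand (value of joint tilt between 0.768 and 0.978 rad and value of joint swivel between -0.105 and 0.105 rad and distance of hub from where it was at the start of the episode below 0.02 m), for 0.2 s.
2. the hub is drawn up out of its stand, in the fingers (z of hub in the frame of stand_a above 0.055 m and contact force between the fingers and hub above 2 N), for 0.1 s.
At the end, for the whole second after the job is handed in: The hub is held still, over 120 mm up, touching nothing but the fingers, its spigot end facing the lens: axes within 10 degrees, 60 to 140 mm away, within 30 mm of the lens axis across and up-down. The head leans back 50 degrees, square to its base, each within 6 degrees (value of joint tilt between 0.768 and 0.978 rad and value of joint swivel between -0.105 and 0.105 rad and angle between the z axis of hub and the x axis of lens, either way round below 0.175 rad and x of hub in the frame of lens between -0.14 and -0.06 m and x of neck_top in the frame of lens below -0.13 m and y of hub in the frame of lens between -0.03 and 0.03 m and z of hub in the frame of lens between -0.03 and 0.03 m and height (world z) of hub above 0.12 m and contact force between the fingers and hub above 2 N and contact force between hub and stand_a below 0.1 N and contact force between hub and camera_base below 0.1 N and linear speed of hub below 0.02 m/s and angular speed of hub below 0.15 rad/s); the arm keeps its last pose, push and grip.
It fails at once if the flange touches the camera (contact force between hub and camera_base above 0.5 N).
It fails at once if another part is disturbed (moved over 25 mm) (distance of any of low_a, low_b, gauge_ring, spray, scrub_brush, spanner, blank from where it was at the start of the episode above 0.025 m).
It also fails if it takes over 51 s, if anything falls off the work surface, if the arm or the gripper's body presses on something with over 40 N, if the wrist force passes 120 N, or if a joint passes its speed limit or range.

ROBOT

A 7-joint arm with a two-finger parallel gripper is mounted at the origin on the work surface. World frame = base frame: x ahead of the robot, y to its left, z up, the work surface at z = 0. Lengths are in mm, angles in rad, forces in N, time in s.
With the tool pointing down it reaches from about 400 to 875 mm from the base axis. Payload 4.4 kg.
Tool frame: the origin (TCP) lies at the very end of the fingers, on their centre line; the grasp point (between the pads) lies 19 mm behind it; z points along the fingers, y is the direction in which the jaws open and shut (so a half turn about z gives the same grasp; the last joint's range is limited). The gripper opens to 85 mm and grips with 20 to 120 N. Pads are 22 mm wide; open, the fingers measure 114 mm over their backs; the gripper's body (76 mm by 85 mm) begins 54 mm behind the grasp point. The pads swing forward as they close: fully open they stand 13 mm farther back than shut.
Start: joints at [1.231, 0.628, 0.038, 1.517, -0.027, 0.996, -0.02], TCP at [175.782, -625.794, 231.313] pointing down, gripper open.
Joint ranges: [-3.06, 3.06], [-0.37, 2.12], [-1.25, 1.32], [0.18, 2.47], [-1.1, 4.24], [0.23, 1.98], [-2.94, 2.94]. Speed limits (rad/s): [2.57, 2.57, 3.14, 3.14, 3.14, 3.14, 3.14].

INTERFACE

Orientations are given as [roll, pitch, yaw] about the fixed x, y, z axes, in that order (R = Rz(yaw) Ry(pitch) Rx(roll)).
In Python, from cell import read_state, get_image, calibration, finish_job gives the robot as it stands. The module is installed in compiled form; this text tells all that it offers.
- The arm moves only by the tool apply_moves, never from a script. Its argument "increments" is a list of rows, each an object of numbers: "tx", "ty", "tz": the shift along the world's x, y, z in m; "rx", "ry", "rz": the turn, a rotation vector about the world's x, y, z in units of 5 degrees (1.0 is 5 degrees); "claw": the finger opening in m, from 0 to 0.0854. In form: [{"tx": .., "ty": .., "tz": .., "rx": .., "ry": .., "rz": .., "claw": ..}, ...]. A call has 1 to 12 rows; each row is the pose to reach, as a shift and turn from the pose commanded when the call began; what a row does not reach only later rows make up. A row lasts 1/10 s, in which the tool goes at most 50 mm and 8.59 degrees, less where a joint would pass 70% of its speed; a pose out of reach is approached as far as the arm can. A call with a gripper value outside its range is refused whole. The fingers move at their own pace and stop on an object; the grip force is fixed at half the most. Time passes only in rows, so rows that repeat a pose let the fingers close. It gives the time, the measured TCP pose, the force and the opening at its end, in the units of the state.
- read_state(): the state, without advancing time (a new reading comes with each control period).
- get_image(name): name is "side" or "top"; returns the picture (400x640x3 uint8, red, green, blue); there is no depth.
- calibration(name): a dict with "camera_matrix" (3x3 intrinsics, pixels), "distortion" ([k1, k2, p1, p2, k3] as OpenCV has them; the pictures are not rectified), "origin" and "attitude" of the camera in the world. Camera axes: x right, y up, looking along -z (the intrinsics and any distortion apply to the point x, -y, -z); pixel columns grow to the right and rows downward; lengths in mm; the calibration is good to about 2 mm. A picture is of the moment at which its call begins. calibration takes no time and is no camera call.
- finish_job(): hands the job in, once; it reports no verdict.
The state is a dict: "clock": time; "qpos": joint angles; "qd": joint speeds; "tau": joint torques, N m; "eef_pos": TCP position; "tool_rot": TCP orientation; "force": force on the tool from outside, world axes, zero at the start; "torque": the same for the moment, N m; "width": finger opening in mm.
Only numpy, scipy, OpenCV 4.12 (cv2) and the standard library are available. Lean on these libraries where they do the work, as an engineer would, in place of code of your own. Each camera call takes 0.05 s, during which the arm holds its last target. There are 200 camera calls.

## Working session

There is one attempt and no reset: what is moved stays moved. The work goes in short steps, Python scripts to look and compute and a tool call to move; the robot and the scene stay as the last step left them, time stands still between calls to the robot, and variables do not carry over. Pictures are saved under pics/ and viewed, about 8 in all and at most 12, crops included, and the job is handed in when it is done.

Besides the shell and the picture viewer there is one more tool, called after "Emit:" in YAML: its name, and indented under it one key for each argument. apply_moves: Moves the arm, as the interface text tells. Its arguments: {"type":"object","properties":{"increments":{"type":"array"}},"required":["increments"]}

```bash
mkdir -p pics; python3 - <<'E'
from cell import *
import cv2
print(read_state())
for n in("side","top"):
    print(n,calibration(n)); cv2.imwrite(f"pics/{n}0.png",get_image(n)[:,:,::-1])
E
```

```text
{'clock': 0.0, 'qpos': array([ 1.23119835,  0.62935944,  0.03845422,  1.51837921, -0.02697289,
        0.99627934, -0.02002616]), 'qd': array([ 8.16714308e-04,  5.00964780e-04,  1.49009843e-04, -3.18336894e-04,
        1.72277131e-04,  3.52722888e-05, -7.71486750e-04]), 'tau': array([ 4.35796237e-04, -5.63400435e+01,  1.22665823e+00, -1.93437159e+01,
        1.10451481e-02,  1.05519631e-02, -6.77296171e-06]), 'eef_pos': array([ 175.597149  , -625.18169604,  230.37709911]), 'tool_rot': array([-3.13968645e+00,  5.60093074e-05,  2.73776454e-01]), 'force': array([-0.022945  , -0.22593082, -0.54990588]), 'torque': array([ 0.00292038, -0.04072142,  0.0101205 ]), 'width': 85.3393612592505}
side {'camera_matrix': array([[406.98764562,   0.        , 322.60289616],
       [  0.        , 406.98764562, 199.8845813 ],
       [  0.        ,   0.        ,   1.        ]]), 'distortion': array([0.00056885, 0.        , 0.        , 0.        , 0.        ]), 'origin': array([237.40321385, 880.99159143, 682.79600205]), 'attitude': array([ 1.04179817e+00, -5.70872986e-04, -2.82252053e+00])}
top {'camera_matrix': array([[361.44785166,   0.        , 323.49388592],
       [  0.        , 361.44785166, 197.76810838],
       [  0.        ,   0.        ,   1.        ]]), 'distortion': array([0.01904268, 0.        , 0.        , 0.        , 0.        ]), 'origin': array([ 407.6739717 ,   26.31177067, 1336.66989373]), 'attitude': array([ 0.11971147, -0.00914777, -1.54101195])}
```

View pics/side0.png

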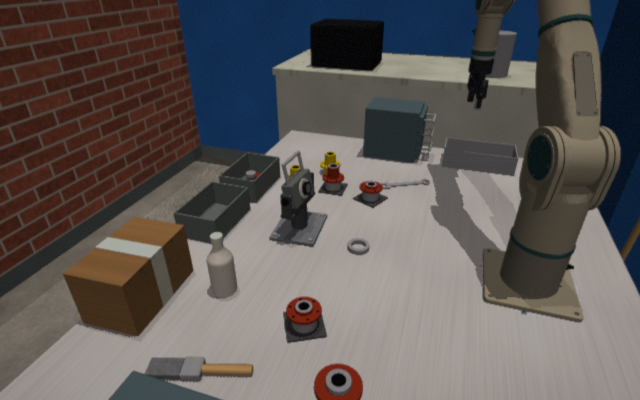

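View pics/top0.png

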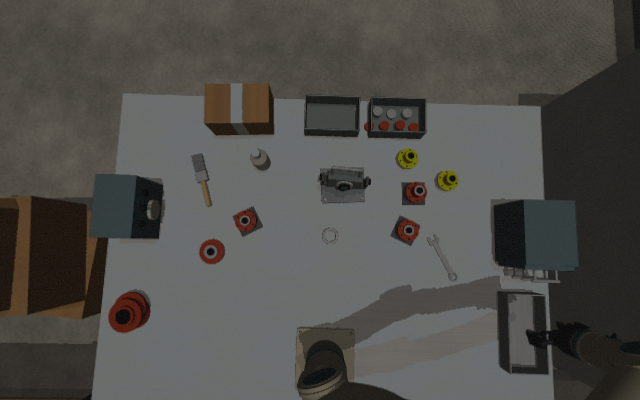

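Side view: the camera is at about (298,205), the tall red hub next to it at (333,178), and a low flange at (370,190). In the top view the camera is at (343,182), the hub candidate at (416,191), and the ring at (330,236). I'll zoom in next.

```bash
cat > h.py <<'E'
import numpy as np, cv2
from scipy.spatial.transform import Rotation as R
from cell import *
C={n:calibration(n) for n in("side","top")}
def ray(n,uv):
    c=C[n]; p=cv2.undistortPoints(np.array([[uv]],float),c["camera_matrix"],c["distortion"])[0,0]
    return c["origin"], R.from_euler("xyz",c["attitude"]).as_matrix()@np.array([p[0],-p[1],-1])
def plane(n,uv,z):
    o,d=ray(n,uv); return o+d*(z-o[2])/d[2]
def proj(n,P):
    c=C[n]; q=R.from_euler("xyz",c["attitude"]).as_matrix().T@(np.array(P,float)-c["origin"])
    return cv2.projectPoints(np.array([[q[0],-q[1],-q[2]]]),np.zeros(3),np.zeros(3),c["camera_matrix"],c["distortion"])[0].ravel()
def tri(a,b):
    (o1,d1),(o2,d2)=ray("side",a),ray("top",b)
    s=np.linalg.lstsq(np.c_[d1,-d2],o2-o1,rcond=None)[0]; p,q=o1+s[0]*d1,o2+s[1]*d2
    return (p+q)/2,np.linalg.norm(p-q)
E
python3 - <<'E'
from h import *
s=cv2.imread("pics/side0.png");t=cv2.imread("pics/top0.png")
a=cv2.resize(s[140:260,260:400],None,fx=5.0,fy=5.0,interpolation=cv2.INTER_CUBIC)
b=cv2.resize(t[140:250,310:470],None,fx=5,fy=5,interpolation=cv2.INTER_CUBIC)
cv2.imwrite("pics/a.png",np.clip(a*1.4,0,255));cv2.imwrite("pics/b.png",np.clip(b*1.8,0,255))
E
```

```text
[ WARN:0@0.640] global loadsave.cpp:1063 imwrite_ Unsupported depth image for selected encoder is fallbacked to CV_8U.
```

View pics/a.png

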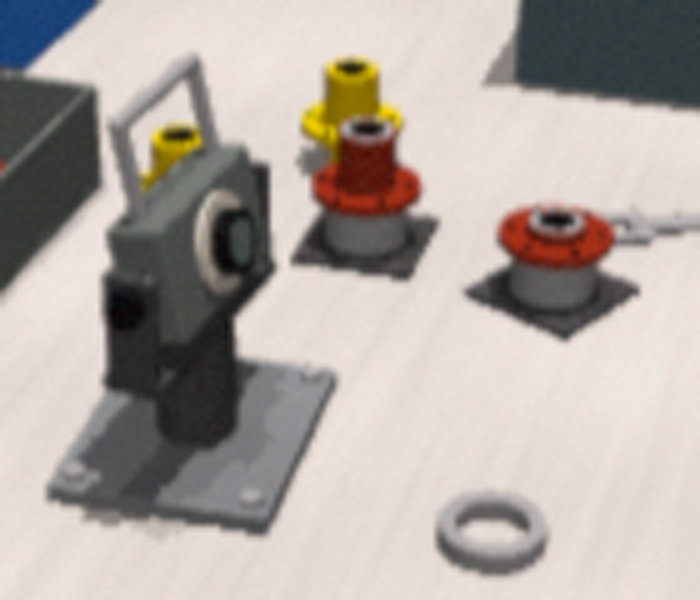

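View pics/b.png

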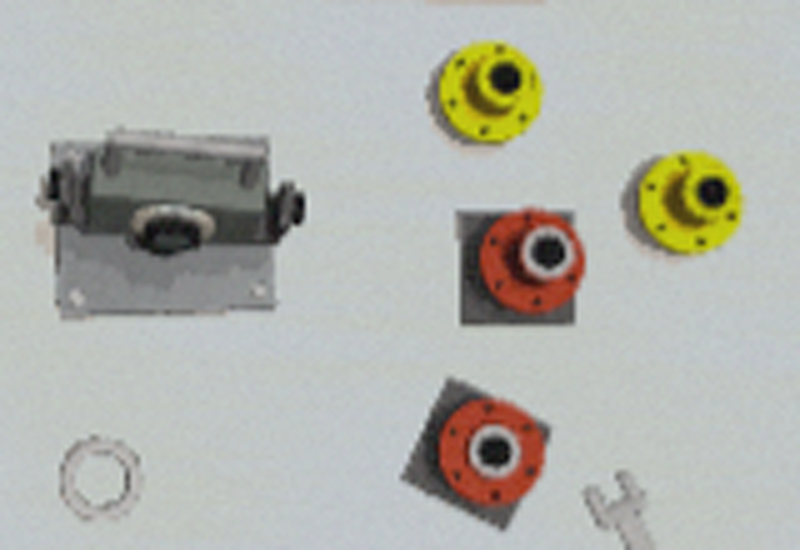

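The crops show the head swivelled a few degrees. The bail ends are at side crop (118,125)/(195,62) and top crop (110,137)/(268,145). The hub's neck top is at side (367,128) and top (548,252). Three base screws are visible in the side crop and two in the top crop.

```bash
cat >> h.py <<'E'
sd=lambda x,y:((x+.5)/5-.5+260,(y+.5)/5-.5+140)
tp=lambda x,y:((x+.5)/5-.5+310,(y+.5)/5-.5+140)
E
python3 - <<'E'
from h import *
np.set_printoptions(precision=1,suppress=True)
print("bailL",tri(sd(118,125),tp(110,137)));print("bailR",tri(sd(195,62),tp(268,145)))
print("neck",tri(sd(367,128),tp(548,252)),plane("top",tp(548,252),88),plane("side",sd(367,128),88))
print("lens",tri(sd(236,241),tp(167,236)))
for n,f,L in(("side",sd,[(50,495),(268,527),(335,375),(75,472),(250,495),(312,373)]),("top",tp,[(52,142),(60,316),(276,308),(75,297),(258,290)])):
    for q in L: print(n,q,plane(n,f(*q),12))
print("ring",plane("top",tp(101,478),7)); print("stand",[plane("top",tp(*q),6)for q in((458,211),(574,213),(575,324),(461,325))])
print("low",plane("top",tp(494,452),56))
E
```

```text
bailL (array([638.4,  -2.6, 225.7]), np.float64(1.7501341860661437))
bailR (array([ 635.9, -102.6,  220.5]), np.float64(4.9529077279169655))
neck (array([ 595.1, -313.5,   90. ]), np.float64(0.82129265443888)) [ 595.8 -313.9   88. ] [ 595.9 -317.6   88. ]
lens (array([589.7, -44.5, 143.3]), np.float64(1.4655944152325304))
side (50, 495) [670.7  42.7  12. ]
side (268, 527) [544.5  32.4  12. ]
side (335, 375) [ 557.2 -127.4   12. ]
side (75, 472) [666.6  17.7  12. ]
side (250, 495) [564.1   7.4  12. ]
side (312, 373) [ 571.3 -125.2   12. ]
top (52, 142) [678.6  35.3  12. ]
top (60, 316) [548.4  25.4  12. ]
top (276, 308) [ 559.3 -133.8   12. ]
top (75, 297) [562.9  14.7  12. ]
top (258, 290) [ 572.2 -120.3   12. ]
ring [430.7  -8.3   7. ]
stand [array([ 637. , -269.2,    6. ]), array([ 638.1, -355.7,    6. ]), array([ 554.9, -356.2,    6. ]), array([ 551.5, -271.8,    6. ])]
low [ 456.6 -284.2   56. ]
```

Measurements so far:
- Base yaw is about 0.072, and the hinge is at about (617, -46.5, 135).
- Tilt is about 0.23 and swivel about -0.1.
- The bail's middle is at about (637, -52, 223).
- The hub axis is at about (595.5, -315).

Next I move over the bail.

Emit:
apply_moves:
  increments:
    - {"tz":0.05,"tx":0.02,"ty":0.02,"rz":1,"claw":0.06}
    - {"tz":0.09,"tx":0.05,"ty":0.055,"rz":2.5,"claw":0.06}
    - {"tz":0.1,"tx":0.08,"ty":0.095,"rz":4,"claw":0.06}
    - {"tz":0.1,"tx":0.11,"ty":0.135,"rz":5.5,"claw":0.06}
    - {"tz":0.1,"tx":0.14,"ty":0.175,"rz":7,"claw":0.06}
    - {"tz":0.1,"tx":0.17,"ty":0.21,"rz":8.5,"claw":0.06}
    - {"tz":0.1,"tx":0.2,"ty":0.25,"rz":10,"claw":0.06}
    - {"tz":0.1,"tx":0.23,"ty":0.285,"rz":11.5,"claw":0.06}
    - {"tz":0.1,"tx":0.26,"ty":0.325,"rz":13,"claw":0.06}
    - {"tz":0.1,"tx":0.29,"ty":0.36,"rz":14,"claw":0.06}
    - {"tz":0.1,"tx":0.32,"ty":0.4,"rz":14.5,"claw":0.06}
    - {"tz":0.1,"tx":0.35,"ty":0.435,"rz":14.5,"claw":0.06}

```text
$.increments[0]: bad value
```

Emit:
apply_moves:
  increments:
    - {"tx":0.02,"ty":0.02,"tz":0.03,"rx":0.0,"ry":0.0,"rz":1.0,"claw":0.06}
    - {"tx":0.05,"ty":0.055,"tz":0.05,"rx":0.0,"ry":0.0,"rz":2.5,"claw":0.06}
    - {"tx":0.08,"ty":0.095,"tz":0.07,"rx":0.0,"ry":0.0,"rz":4.0,"claw":0.06}
    - {"tx":0.11,"ty":0.135,"tz":0.09,"rx":0.0,"ry":0.0,"rz":5.5,"claw":0.06}
    - {"tx":0.14,"ty":0.175,"tz":0.1,"rx":0.0,"ry":0.0,"rz":7.0,"claw":0.06}
    - {"tx":0.17,"ty":0.21,"tz":0.1,"rx":0.0,"ry":0.0,"rz":8.5,"claw":0.06}
    - {"tx":0.2,"ty":0.25,"tz":0.1,"rx":0.0,"ry":0.0,"rz":10.0,"claw":0.06}
    - {"tx":0.23,"ty":0.285,"tz":0.1,"rx":0.0,"ry":0.0,"rz":11.5,"claw":0.06}
    - {"tx":0.26,"ty":0.325,"tz":0.1,"rx":0.0,"ry":0.0,"rz":13.0,"claw":0.06}
    - {"tx":0.29,"ty":0.36,"tz":0.1,"rx":0.0,"ry":0.0,"rz":14.0,"claw":0.06}
    - {"tx":0.32,"ty":0.4,"tz":0.1,"rx":0.0,"ry":0.0,"rz":14.5,"claw":0.06}
    - {"tx":0.35,"ty":0.435,"tz":0.1,"rx":0.0,"ry":0.0,"rz":14.5,"claw":0.06}

```text
clock: 1.3
eef_pos: [526.5, -188.6, 331.1]
tool_rot: [-3.141, -0.001, 1.541]
force: [0.6, -0.5, 0.3]
width: 60.1
```

Emit:
apply_moves:
  increments:
    - {"tx":0.03,"ty":0.04,"tz":0.0,"rx":0.0,"ry":0.0,"rz":0.0,"claw":0.06}
    - {"tx":0.06,"ty":0.08,"tz":0.0,"rx":0.0,"ry":0.0,"rz":0.0,"claw":0.06}
    - {"tx":0.09,"ty":0.115,"tz":0.0,"rx":0.0,"ry":0.0,"rz":0.0,"claw":0.06}
    - {"tx":0.111,"ty":0.139,"tz":-0.01,"rx":0.0,"ry":0.0,"rz":0.0,"claw":0.06}
    - {"tx":0.111,"ty":0.139,"tz":-0.03,"rx":0.0,"ry":0.0,"rz":0.0,"claw":0.06}
    - {"tx":0.111,"ty":0.139,"tz":-0.05,"rx":0.0,"ry":0.0,"rz":0.0,"claw":0.06}
    - {"tx":0.111,"ty":0.139,"tz":-0.07,"rx":0.0,"ry":0.0,"rz":0.0,"claw":0.06}
    - {"tx":0.111,"ty":0.139,"tz":-0.07,"rx":0.0,"ry":0.0,"rz":0.0,"claw":0.06}

```text
clock: 2.1
eef_pos: [634.5, -52.0, 257.9]
tool_rot: [-3.135, 0.0, 1.539]
force: [-0.7, -1.3, 0.0]
width: 60.1
```

```bash
python3 - <<'E'
from h import *
print(read_state()["eef_pos"],read_state()["qpos"])
s=get_image("side")[:,:,::-1];t=get_image("top")[:,:,::-1]
a=cv2.resize(s[100:260,240:400],None,fx=3.5,fy=3.5,interpolation=cv2.INTER_CUBIC)
b=cv2.resize(t[140:220,300:380],None,fx=3,fy=3,interpolation=cv2.INTER_CUBIC)
o=np.zeros((560,800,3),np.uint8);o[:,:560]=a;o[:240,560:800]=b
cv2.imwrite("pics/c.png",np.clip(o*1.4,0,255).astype(np.uint8))
E
```

```text
[634.54284904 -51.9926823  257.92889011] [ 0.2595987   0.60846404 -0.37616102  1.51002189  0.24042375  1.07601708
 -0.2025593 ]
```

View pics/c.png

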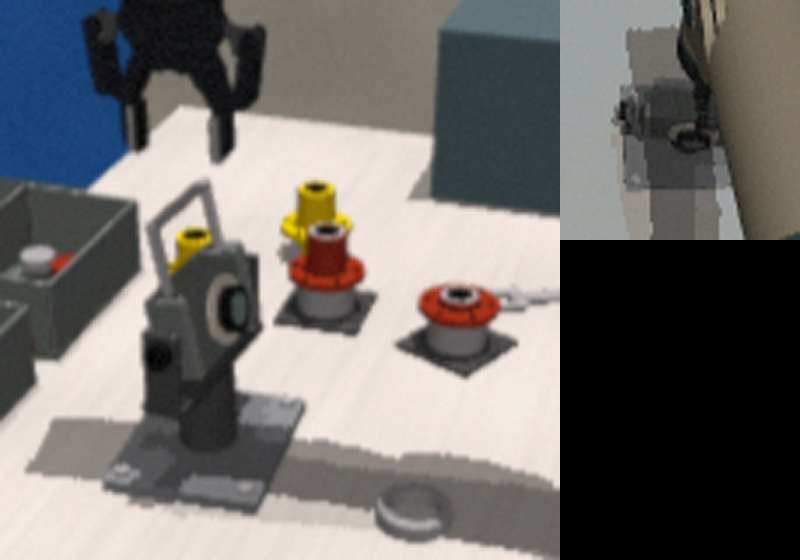

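The open fingers straddle the bail in the side view: tips at (137,150) and (220,160), bar at (180,205). Now I go down and close.

Emit:
apply_moves:
  increments:
    - {"tx":0.001,"ty":0.0,"tz":-0.02,"rx":0.0,"ry":0.0,"rz":0.0,"claw":0.06}
    - {"tx":0.001,"ty":0.0,"tz":-0.04,"rx":0.0,"ry":0.0,"rz":0.0,"claw":0.06}
    - {"tx":0.001,"ty":0.0,"tz":-0.055,"rx":0.0,"ry":0.0,"rz":0.0,"claw":0.06}
    - {"tx":0.001,"ty":0.0,"tz":-0.055,"rx":0.0,"ry":0.0,"rz":0.0,"claw":0.03}
    - {"tx":0.001,"ty":0.0,"tz":-0.055,"rx":0.0,"ry":0.0,"rz":0.0,"claw":0.015}
    - {"tx":0.001,"ty":0.0,"tz":-0.055,"rx":0.0,"ry":0.0,"rz":0.0,"claw":0.0}
    - {"tx":0.001,"ty":0.0,"tz":-0.055,"rx":0.0,"ry":0.0,"rz":0.0,"claw":0.0}
    - {"tx":0.001,"ty":0.0,"tz":-0.055,"rx":0.0,"ry":0.0,"rz":0.0,"claw":0.0}
    - {"tx":0.001,"ty":0.0,"tz":-0.055,"rx":0.0,"ry":0.0,"rz":0.0,"claw":0.0}
    - {"tx":0.001,"ty":0.0,"tz":-0.055,"rx":0.0,"ry":0.0,"rz":0.0,"claw":0.0}

```text
clock: 3.2
eef_pos: [638.1, -51.7, 207.8]
tool_rot: [3.14, -0.0, 1.538]
force: [-2.5, 0.2, 6.4]
width: 7.6
```

Emit:
apply_moves:
  increments:
    - {"tx":0.0045,"ty":0.0005,"tz":-0.001,"rx":0.0,"ry":0.0,"rz":0.1,"claw":0.0}
    - {"tx":0.009,"ty":0.001,"tz":-0.0027,"rx":0.0,"ry":0.0,"rz":0.2,"claw":0.0}
    - {"tx":0.0135,"ty":0.0015,"tz":-0.0045,"rx":0.0,"ry":0.0,"rz":0.3,"claw":0.0}
    - {"tx":0.018,"ty":0.002,"tz":-0.0065,"rx":0.0,"ry":0.0,"rz":0.4,"claw":0.0}
    - {"tx":0.0225,"ty":0.0025,"tz":-0.0087,"rx":0.0,"ry":0.0,"rz":0.5,"claw":0.0}
    - {"tx":0.0265,"ty":0.003,"tz":-0.011,"rx":0.0,"ry":0.0,"rz":0.6,"claw":0.0}
    - {"tx":0.0305,"ty":0.0035,"tz":-0.0137,"rx":0.0,"ry":0.0,"rz":0.7,"claw":0.0}
    - {"tx":0.0343,"ty":0.004,"tz":-0.0165,"rx":0.0,"ry":0.0,"rz":0.8,"claw":0.0}
    - {"tx":0.038,"ty":0.0045,"tz":-0.0195,"rx":0.0,"ry":0.0,"rz":0.9,"claw":0.0}
    - {"tx":0.0416,"ty":0.005,"tz":-0.0227,"rx":0.0,"ry":0.0,"rz":1.0,"claw":0.0}
    - {"tx":0.0482,"ty":0.0065,"tz":-0.0297,"rx":0.0,"ry":0.0,"rz":1.2,"claw":0.0}
    - {"tx":0.0482,"ty":0.0065,"tz":-0.0297,"rx":0.0,"ry":0.0,"rz":1.2,"claw":0.0}

```text
clock: 4.4
eef_pos: [686.2, -46.0, 176.1]
tool_rot: [-3.141, 0.001, 1.644]
force: [-0.9, -1.3, 0.3]
width: 7.7
```

Emit:
apply_moves:
  increments:
    - {"tx":0.0,"ty":0.0,"tz":0.0,"rx":0.0,"ry":0.0,"rz":0.0,"claw":0.0}
    - {"tx":0.0,"ty":0.0,"tz":0.0,"rx":0.0,"ry":0.0,"rz":0.0,"claw":0.0}

```text
clock: 4.6
eef_pos: [686.0, -46.0, 176.4]
tool_rot: [3.142, 0.001, 1.643]
force: [-0.4, -2.5, -0.5]
width: 7.7
```

```bash
python3 - <<'E'
from h import *
q=read_state();print(q["eef_pos"],q["tool_rot"],q["force"],q["torque"])
s=get_image("side")[:,:,::-1];t=get_image("top")[:,:,::-1]
a=cv2.resize(s[120:250,260:360],None,fx=4.5,fy=4.5,interpolation=cv2.INTER_CUBIC)
b=cv2.resize(t[140:215,310:380],None,fx=4.5,fy=4.5,interpolation=cv2.INTER_CUBIC)
o=np.zeros((585,800,3),np.uint8);o[:,:450]=a;o[:b.shape[0],460:460+b.shape[1]]=b
cv2.imwrite("pics/d.png",np.clip(o*1.5,0,255).astype(np.uint8))
E
```

```text
[686.01495634 -45.99838919 176.36314376] [3.14159150e+00 6.92313961e-04 1.64335407e+00] [-0.38266109 -2.47475979 -0.46959394] [-0.55612056  0.4127241  -0.0915119 ]
```

View pics/d.png

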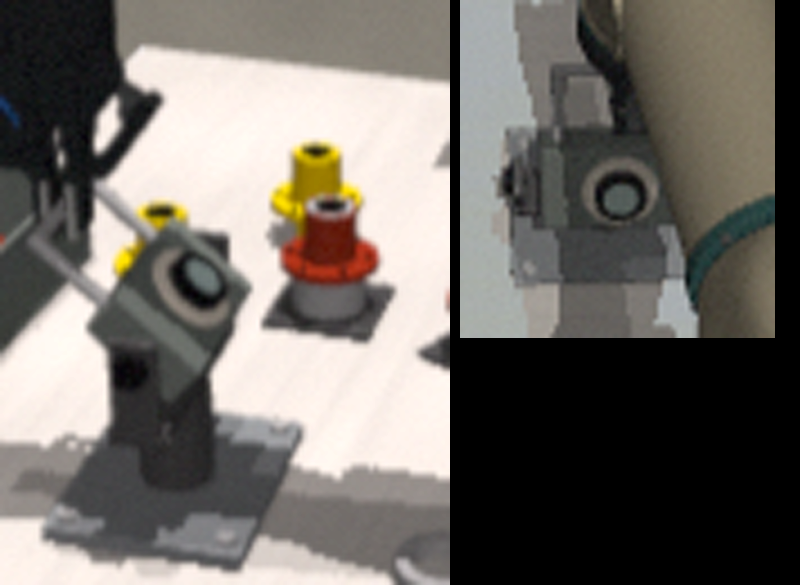

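The head is leaned well back and the lens looks up. I let go, rise, and go over beside the hub.

Emit:
apply_moves:
  increments:
    - {"tx":0.0,"ty":0.0,"tz":0.0,"rx":0.0,"ry":0.0,"rz":0.0,"claw":0.02}
    - {"tx":0.0,"ty":0.0,"tz":0.0,"rx":0.0,"ry":0.0,"rz":0.0,"claw":0.04}
    - {"tx":0.0,"ty":0.0,"tz":0.0,"rx":0.0,"ry":0.0,"rz":0.0,"claw":0.05}
    - {"tx":0.0,"ty":0.0,"tz":0.02,"rx":0.0,"ry":0.0,"rz":0.0,"claw":0.06}
    - {"tx":0.0,"ty":0.0,"tz":0.06,"rx":0.0,"ry":0.0,"rz":0.0,"claw":0.06}
    - {"tx":-0.01,"ty":-0.02,"tz":0.1,"rx":0.0,"ry":0.0,"rz":-0.5,"claw":0.06}
    - {"tx":-0.02,"ty":-0.06,"tz":0.13,"rx":0.0,"ry":0.0,"rz":-1.5,"claw":0.065}
    - {"tx":-0.035,"ty":-0.1,"tz":0.13,"rx":0.0,"ry":0.0,"rz":-2.5,"claw":0.065}
    - {"tx":-0.05,"ty":-0.145,"tz":0.11,"rx":0.0,"ry":0.0,"rz":-3.5,"claw":0.065}
    - {"tx":-0.065,"ty":-0.19,"tz":0.08,"rx":0.0,"ry":0.0,"rz":-4.5,"claw":0.065}
    - {"tx":-0.08,"ty":-0.23,"tz":0.05,"rx":0.0,"ry":0.0,"rz":-5.5,"claw":0.065}
    - {"tx":-0.09,"ty":-0.27,"tz":0.02,"rx":0.0,"ry":0.0,"rz":-6.4,"claw":0.065}

```text
clock: 5.9
eef_pos: [597.8, -308.1, 202.6]
tool_rot: [3.14, -0.001, 1.082]
force: [0.8, -0.8, 0.1]
width: 65.1
```

Emit:
apply_moves:
  increments:
    - {"tx":0.0,"ty":0.0,"tz":0.0,"rx":0.0,"ry":0.0,"rz":0.0,"claw":0.065}
    - {"tx":0.0,"ty":0.0,"tz":0.0,"rx":0.0,"ry":0.0,"rz":0.0,"claw":0.065}
    - {"tx":0.0,"ty":0.0,"tz":0.0,"rx":0.0,"ry":0.0,"rz":0.0,"claw":0.065}

```text
clock: 6.2
eef_pos: [599.9, -304.9, 203.8]
tool_rot: [3.14, -0.002, 1.088]
force: [-0.2, 0.3, 0.9]
width: 65.2
```

```bash
python3 - <<'E'
from h import *
q=read_state();print(q["clock"],q["eef_pos"],q["tool_rot"],q["qpos"])
s=get_image("side")[:,:,::-1];t=get_image("top")[:,:,::-1]
cv2.imwrite("pics/s1.png",s);cv2.imwrite("pics/t1.png",t)
a=cv2.resize(s[145:255,260:360],None,fx=5,fy=5,interpolation=cv2.INTER_CUBIC)
b=cv2.resize(t[145:215,315:375],None,fx=5,fy=5,interpolation=cv2.INTER_CUBIC)
o=np.zeros((550,800,3),np.uint8);o[:,:500]=a;o[:b.shape[0],500:500+b.shape[1]]=b
cv2.imwrite("pics/e.png",np.clip(o*1.5,0,255).astype(np.uint8))
E
```

```text
6.2 [ 599.85532681 -304.93956296  203.75702933] [ 3.13999632e+00 -2.27097359e-03  1.08796314e+00] [ 0.56841074  0.69812604 -0.24601549  1.47235661  0.18556932  0.99223089
 -0.20646847]
```

View pics/e.png

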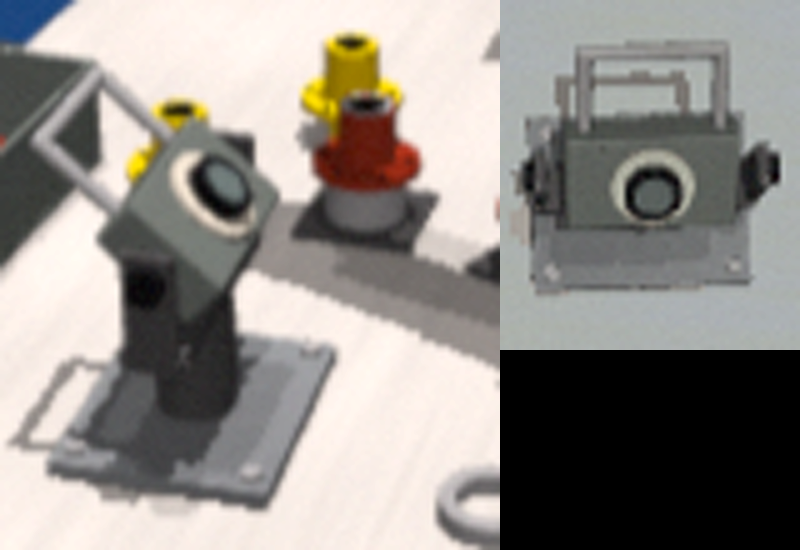

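The head now looks square: in the top crop the bail runs (577,50) to (728,46) and the plate's front edge runs (535,290) to (750,282). Now I measure the tilt and the lens position.

```bash
python3 - <<'E'
from h import *
np.set_printoptions(precision=1,suppress=True)
s=lambda x,y:((x+.5)/5-.5+260,(y+.5)/5-.5+145)
t=lambda x,y:((x-500+.5)/5-.5+315,(y+.5)/5-.5+145)
L,r=tri(s(38,137),t(578,50));Q,r2=tri(s(98,70),t(727,46));l,r3=tri(s(221,188),t(653,190));nk,r4=tri(s(367,101),tp(548,252))
print(L,r,Q,r2,"lens",l,r3,"neck",nk,r4)
m=(L+Q)/2;d=L-Q;print(m,"yaw",np.arctan2(-d[0],d[1]))
H=np.array([617,-46.5,135]);v=m-H;print(v,np.linalg.norm(v),"tilt",np.degrees(np.arctan2(np.hypot(*v[:2]),v[2])))
w=l-H;print(w,np.degrees(np.arctan2(w[2],-w[0])))
u=m-l; print("lens->bail",u,np.linalg.norm(u),"tilt from both",np.degrees(np.arctan2(u[2],u[0])), "expect",np.degrees(np.arctan2(90,32)),"-tilt")
# colour check of hub in side/top now vs start
E
```

```text
[684.1   2.2 199.4] 2.110388150623254 [691.  -93.8 195.8] 1.3973005170493558 lens [601.4 -50.9 155.8] 2.846871819676506 neck [ 594.9 -313.    91.7] 0.6863590940671859
[687.6 -45.8 197.6] yaw 0.07171593266621094
[70.6  0.7 62.6] 94.32222488932852 tilt 48.42413112045721
[-15.6  -4.4  20.8] 52.99330237621682
lens->bail [86.2  5.2 41.8] 95.95688090674572 tilt from both 25.890373109805825 expect 70.42687416958981 -tilt
```

The tilt reads about 49° and the yaw matches the base. Now I go down on the hub neck, axis about (595.4, -313.5), to TCP z of about 57.

Emit:
apply_moves:
  increments:
    - {"tx":-0.0045,"ty":-0.0085,"tz":-0.02,"rx":0.0,"ry":0.0,"rz":0.0,"claw":0.07}
    - {"tx":-0.0045,"ty":-0.0085,"tz":-0.05,"rx":0.0,"ry":0.0,"rz":0.0,"claw":0.07}
    - {"tx":-0.0045,"ty":-0.0085,"tz":-0.08,"rx":0.0,"ry":0.0,"rz":0.0,"claw":0.07}
    - {"tx":-0.0045,"ty":-0.0085,"tz":-0.08,"rx":0.0,"ry":0.0,"rz":0.0,"claw":0.07}
    - {"tx":-0.0045,"ty":-0.0085,"tz":-0.08,"rx":0.0,"ry":0.0,"rz":0.0,"claw":0.07}

```text
clock: 6.8
eef_pos: [594.7, -314.4, 123.7]
tool_rot: [3.141, -0.001, 1.087]
force: [0.5, -0.3, 1.2]
width: 70.0
```

Emit:
apply_moves:
  increments:
    - {"tx":0.0007,"ty":0.0008,"tz":-0.025,"rx":0.0,"ry":0.0,"rz":0.0,"claw":0.07}
    - {"tx":0.0007,"ty":0.0008,"tz":-0.05,"rx":0.0,"ry":0.0,"rz":0.0,"claw":0.07}
    - {"tx":0.0007,"ty":0.0008,"tz":-0.067,"rx":0.0,"ry":0.0,"rz":0.0,"claw":0.07}
    - {"tx":0.0007,"ty":0.0008,"tz":-0.067,"rx":0.0,"ry":0.0,"rz":0.0,"claw":0.07}
    - {"tx":0.0007,"ty":0.0008,"tz":-0.067,"rx":0.0,"ry":0.0,"rz":0.0,"claw":0.055}
    - {"tx":0.0007,"ty":0.0008,"tz":-0.067,"rx":0.0,"ry":0.0,"rz":0.0,"claw":0.045}
    - {"tx":0.0007,"ty":0.0008,"tz":-0.067,"rx":0.0,"ry":0.0,"rz":0.0,"claw":0.03}
    - {"tx":0.0007,"ty":0.0008,"tz":-0.067,"rx":0.0,"ry":0.0,"rz":0.0,"claw":0.02}
    - {"tx":0.0007,"ty":0.0008,"tz":-0.067,"rx":0.0,"ry":0.0,"rz":0.0,"claw":0.02}
    - {"tx":0.0007,"ty":0.0008,"tz":-0.067,"rx":0.0,"ry":0.0,"rz":0.0,"claw":0.02}
    - {"tx":0.0007,"ty":0.0008,"tz":-0.067,"rx":0.0,"ry":0.0,"rz":0.0,"claw":0.02}

```text
clock: 7.9
eef_pos: [594.9, -314.7, 57.9]
tool_rot: [3.14, -0.0, 1.085]
force: [-1.3, 1.6, 5.4]
width: 38.8
```

Gripped at 38.8 mm. Lifting straight up.

Emit:
apply_moves:
  increments:
    - {"tx":0.0,"ty":0.0,"tz":0.008,"rx":0.0,"ry":0.0,"rz":0.0,"claw":0.02}
    - {"tx":0.0,"ty":0.0,"tz":0.02,"rx":0.0,"ry":0.0,"rz":0.0,"claw":0.02}
    - {"tx":0.0,"ty":0.0,"tz":0.035,"rx":0.0,"ry":0.0,"rz":0.0,"claw":0.02}
    - {"tx":0.0,"ty":0.0,"tz":0.055,"rx":0.0,"ry":0.0,"rz":0.0,"claw":0.02}
    - {"tx":0.0,"ty":0.0,"tz":0.08,"rx":0.0,"ry":0.0,"rz":0.0,"claw":0.02}
    - {"tx":0.0,"ty":0.0,"tz":0.11,"rx":0.0,"ry":0.0,"rz":0.0,"claw":0.02}
    - {"tx":0.0,"ty":0.0,"tz":0.14,"rx":0.0,"ry":0.0,"rz":0.0,"claw":0.02}
    - {"tx":0.0,"ty":0.0,"tz":0.17,"rx":0.0,"ry":0.0,"rz":0.0,"claw":0.02}
    - {"tx":0.0,"ty":0.0,"tz":0.2,"rx":0.0,"ry":0.0,"rz":0.0,"claw":0.02}
    - {"tx":0.0,"ty":0.0,"tz":0.23,"rx":0.0,"ry":0.0,"rz":0.0,"claw":0.02}
    - {"tx":0.0,"ty":0.0,"tz":0.25,"rx":0.0,"ry":0.0,"rz":0.0,"claw":0.02}
    - {"tx":0.0,"ty":0.0,"tz":0.25,"rx":0.0,"ry":0.0,"rz":0.0,"claw":0.02}

```text
clock: 9.1
eef_pos: [596.2, -315.1, 310.7]
tool_rot: [3.133, -0.0, 1.085]
force: [1.0, -1.0, -3.7]
width: 38.3
```

Emit:
apply_moves:
  increments:
    - {"tx":-0.015,"ty":0.015,"tz":0.0,"rx":0.0,"ry":0.0,"rz":0.3,"claw":0.02}
    - {"tx":-0.035,"ty":0.04,"tz":0.0,"rx":0.0,"ry":0.0,"rz":0.8,"claw":0.02}
    - {"tx":-0.055,"ty":0.07,"tz":0.0,"rx":0.0,"ry":0.0,"rz":1.4,"claw":0.02}
    - {"tx":-0.075,"ty":0.1,"tz":0.0,"rx":0.0,"ry":0.0,"rz":2.0,"claw":0.02}
    - {"tx":-0.09,"ty":0.13,"tz":0.0,"rx":0.0,"ry":0.0,"rz":2.6,"claw":0.02}
    - {"tx":-0.1,"ty":0.16,"tz":0.0,"rx":0.0,"ry":0.0,"rz":3.2,"claw":0.02}
    - {"tx":-0.11,"ty":0.19,"tz":0.0,"rx":0.0,"ry":0.0,"rz":3.8,"claw":0.02}
    - {"tx":-0.116,"ty":0.215,"tz":0.0,"rx":0.0,"ry":0.0,"rz":4.4,"claw":0.02}
    - {"tx":-0.116,"ty":0.24,"tz":0.0,"rx":0.0,"ry":0.0,"rz":4.9,"claw":0.02}
    - {"tx":-0.116,"ty":0.26,"tz":0.0,"rx":0.0,"ry":0.0,"rz":5.2,"claw":0.02}
    - {"tx":-0.116,"ty":0.26,"tz":0.0,"rx":0.0,"ry":0.0,"rz":5.2,"claw":0.02}

```text
clock: 10.2
eef_pos: [478.2, -50.7, 305.8]
tool_rot: [3.142, -0.002, 1.546]
force: [0.5, 0.0, -4.5]
width: 38.6
```

Emit:
apply_moves:
  increments:
    - {"tx":0.0,"ty":0.0,"tz":0.0,"rx":0.03,"ry":-0.4,"rz":0.0,"claw":0.02}
    - {"tx":0.0,"ty":0.0,"tz":0.0,"rx":0.08,"ry":-1.1,"rz":0.0,"claw":0.02}
    - {"tx":0.0,"ty":0.0,"tz":0.0,"rx":0.14,"ry":-1.9,"rz":0.0,"claw":0.02}
    - {"tx":0.0,"ty":0.0,"tz":0.0,"rx":0.2,"ry":-2.7,"rz":0.0,"claw":0.02}
    - {"tx":0.0,"ty":0.0,"tz":0.0,"rx":0.26,"ry":-3.5,"rz":0.0,"claw":0.02}
    - {"tx":0.0,"ty":0.0,"tz":0.0,"rx":0.32,"ry":-4.3,"rz":0.0,"claw":0.02}
    - {"tx":0.0,"ty":0.0,"tz":0.0,"rx":0.37,"ry":-5.1,"rz":0.0,"claw":0.02}
    - {"tx":0.0,"ty":0.0,"tz":0.0,"rx":0.43,"ry":-5.9,"rz":0.0,"claw":0.02}
    - {"tx":0.0,"ty":0.0,"tz":0.0,"rx":0.49,"ry":-6.7,"rz":0.0,"claw":0.02}
    - {"tx":0.0,"ty":0.0,"tz":0.0,"rx":0.54,"ry":-7.4,"rz":0.0,"claw":0.02}
    - {"tx":0.0,"ty":0.0,"tz":0.0,"rx":0.58,"ry":-7.98,"rz":0.0,"claw":0.02}
    - {"tx":0.0,"ty":0.0,"tz":0.0,"rx":0.58,"ry":-7.98,"rz":0.0,"claw":0.02}

```text
clock: 11.4
eef_pos: [470.7, -52.6, 306.1]
tool_rot: [2.598, -0.06, 1.568]
force: [-0.0, -0.4, -4.2]
width: 38.5
```

```bash
python3 - <<'E'
from h import *
np.set_printoptions(precision=3,suppress=True)
q=read_state();print(q["clock"],q["eef_pos"],q["tool_rot"],q["qpos"])
M=R.from_euler("xyz",q["tool_rot"]).as_matrix();print("toolz",M[:,2],"want .641 .046 -.766")
print("delta", (np.array([502.9,-54.7,271.4])-q["eef_pos"]))
E
```

```text
11.4 [470.686 -52.579 306.076] [ 2.598 -0.06   1.568] [-0.087  0.082  0.25   2.348 -0.699  0.236  0.782]
toolz [ 0.517  0.05  -0.855] want .641 .046 -.766
delta [ 32.214  -2.121 -34.676]
```

At this pose the wrist joint q6 is at its limit (0.236 against 0.23), so the tool tips only about 31°. I'll fit the arm's kinematics from the logged states and look for a reachable final pose within tolerance.

```bash
cat > kin.py <<'E'
from h import *
from scipy.optimize import least_squares
import itertools
s=read_state()
D=[([1.23119835,.62935944,.03845422,1.51837921,-.02697289,.99627934,-.02002616],[175.597,-625.182,230.377],[-3.13968645,0,.273776]),
([.2595987,.60846404,-.37616102,1.51002189,.24042375,1.07601708,-.2025593],[634.543,-51.993,257.929],[-3.135,0,1.539]),
([.56841074,.69812604,-.24601549,1.47235661,.18556932,.99223089,-.20646847],[599.855,-304.940,203.757],[3.13999632,-.00227,1.08796]),
([-.087,.082,.25,2.348,-.699,.236,.782],[470.686,-52.579,306.076],[2.598,-.06,1.568])]
def fk(q,sg,p):
    h0,L1,a1,L2,a2,L3,a3,b0,t0=p
    r=R.from_euler("z",b0); x=np.array([0,0,h0],float)
    for k,(ax,off) in enumerate([("z",0),("y",0),("z",[a1,0,L1]),("y",0),("z",[a2,0,L2]),("y",0),("z",[a3,0,L3])]):
        r=r*R.from_euler(ax,sg[k]*q[k])
        if k in(2,4,6): pass
        if off is not 0 and k in(2,4): x=x+r.apply(off)
        if k==5: x=x+r.apply([a3,0,0])
        if k==6: x=x+r.apply([0,0,L3])
    return x,r*R.from_euler("z",t0)
def res(p,sg):
    o=[]
    for q,x,e in D:
        X,r=fk(q,sg,p); o+=list(X-np.array(x))+list(300*(R.from_euler("xyz",e).inv()*r).as_rotvec())
    return np.array(o)
def fit():
    best=None
    for s1,s3,s5,s7 in itertools.product((1,-1),repeat=4):
      for b0 in(0,np.pi):
       for t0 in(0,1.57,3.14,-1.57):
        sg=[s1,1,s3,1,s5,1,s7]
        f=least_squares(res,[300,350,0,350,0,250,0,b0,t0],args=(sg,),loss="soft_l1",f_scale=5)
        if best is None or f.cost<best[0]: best=(f.cost,sg,f.x)
    return best
E
python3 -W ignore - <<'E'
from kin import *
np.set_printoptions(precision=2,suppress=True)
c,sg,p=fit();print(c,sg,p);print(res(p,sg).reshape(-1,6))
np.save("p.npy",p);np.save("sg.npy",sg)
E
```

```text
20.759268987103173 [-1, 1, -1, 1, -1, 1, -1] [ 325.73  559.82   -3.49  371.19   -5.85  354.65   -8.7    43.94 -639.35]
[[ 0.89  0.68 -2.1   0.    0.01  0.52]
 [-0.2   0.49  0.95  0.1   0.04  0.4 ]
 [ 0.36 -0.66  0.93 -0.03 -0.02  0.52]
 [-0.03 -0.01  0.09 -0.31 -6.3  -1.5 ]]
```

```bash
python3 -W ignore - <<'E'
from kin import *
np.set_printoptions(precision=2,suppress=True)
p=np.load("p.npy");sg=np.load("sg.npy")
psi,ti=.072,np.radians(49.5)
look=np.array([-np.cos(ti)*np.cos(psi),-np.cos(ti)*np.sin(psi),np.sin(ti)])
H=np.array([617,-46.5,135]);lo=np.array([-3.06,-.37,-1.25,.18,-1.1,.23,-2.94]);hi=np.array([3.06,2.12,1.32,2.47,4.24,1.98,2.94])
lo=lo+.06;hi=hi-.06
q0=np.clip(np.array(D[3][0]),lo+.01,hi-.01);rng=np.random.default_rng(0)
for d in(70,85,100,115,130):
    T=H+(32+d+46)*look; sols=[]
    def f(q):
        X,r=fk(q,sg,p); return np.r_[(X-T)/2, 60*(r.apply([0,0,1])+look), .02*(q-q0)]
    for k in range(12):
        s0=q0 if k==0 else np.clip(q0+rng.normal(0,.6,7),lo+.01,hi-.01)
        g=least_squares(f,s0,bounds=(lo,hi)); X,r=fk(g.x,sg,p)
        sols.append((np.linalg.norm(X-T),np.degrees(np.arccos(-r.apply([0,0,1])@look)),g.x.round(2)))
    sols.sort(key=lambda s:s[0]/2+s[1]+.02*np.abs(s[2]-q0).sum())
    print(d,T); [print("  %.1f mm %.1f deg"%s[:2],s[2]) for s in sols[:3]]
E
```

```text
70 [521.13 -53.41 247.54]
  1.0 mm 1.1 deg [ 0.9   0.42 -0.95  2.41  2.43  0.29  0.78]
  1.0 mm 1.1 deg [ 0.9   0.42 -0.95  2.41  2.43  0.29  0.78]
  1.0 mm 1.1 deg [ 0.9   0.42 -0.95  2.41  2.43  0.29  0.78]
85 [511.41 -54.12 258.95]
  1.4 mm 1.7 deg [ 1.02  0.43 -1.09  2.41  2.19  0.29  0.78]
  5.6 mm 11.7 deg [-0.    0.24  0.22  2.28 -1.04  0.29  0.78]
  5.6 mm 11.7 deg [-0.    0.24  0.22  2.28 -1.04  0.29  0.78]
100 [501.7  -54.82 270.35]
  2.0 mm 2.2 deg [ 1.1   0.41 -1.19  2.41  2.01  0.29  0.78]
  2.0 mm 2.2 deg [ 1.1   0.41 -1.19  2.41  2.01  0.29  0.78]
  2.0 mm 2.2 deg [ 1.1   0.41 -1.19  2.41  2.01  0.29  0.78]
115 [491.98 -55.52 281.76]
  4.3 mm 4.1 deg [ 1.09  0.35 -1.19  2.41  1.87  0.29  0.78]
  4.3 mm 4.1 deg [ 1.09  0.35 -1.19  2.41  1.87  0.29  0.79]
  4.3 mm 4.1 deg [ 1.09  0.35 -1.19  2.41  1.87  0.29  0.79]
130 [482.26 -56.22 293.16]
  6.3 mm 6.6 deg [ 1.08  0.28 -1.19  2.41  1.73  0.29  0.78]
  4.3 mm 8.4 deg [-0.07  0.13  0.3   2.34 -1.04  0.29  0.78]
  4.3 mm 8.4 deg [-0.07  0.13  0.3   2.34 -1.04  0.29  0.78]
```

A reachable pose exists with the elbow swung out: q3 about -1, q5 about +2.2, at 70–100 mm distance. Next I check whether the controller acts like a minimum-norm IK by simulating the moves already made. If it does, I can steer it there with a tool spin, which the round hub allows.

```bash
cat > sim.py <<'E'
from kin import *
p=np.load("p.npy");sg=np.load("sg.npy")
LO=np.array([-3.06,-.37,-1.25,.18,-1.1,.23,-2.94])+.005;HI=np.array([3.06,2.12,1.32,2.47,4.24,1.98,2.94])-.005
def err(q,T,Rt):
    X,r=fk(q,sg,p); return np.r_[(T-X)/300,(Rt*r.inv()).as_rotvec()]
def jac(q,T,Rt):
    e=err(q,T,Rt); return e,np.array([(e-err(q+1e-5*v,T,Rt))/1e-5 for v in np.eye(7)]).T
def step(q,T,Rt,n=4,qn=None,k=0.):
    for _ in range(n):
        e,J=jac(q,T,Rt); Ji=np.linalg.pinv(J,rcond=.01); dq=Ji@e
        if qn is not None: dq=dq+(np.eye(7)-Ji@J)@(k*(qn-q))
        q2=np.clip(q+dq,LO,HI)
        q=q2
    return q
def go(q,T,Rt,n=12,**kw):
    X,r0=fk(q,sg,p); rv=(Rt*r0.inv()).as_rotvec()
    for s in np.linspace(0,1,n+1)[1:]: q=step(q,X+s*(T-X),R.from_rotvec(rv*s)*r0,**kw)
    return q
E
python3 -W ignore - <<'E'
from sim import *
np.set_printoptions(precision=2,suppress=True)
E_=lambda e:R.from_euler("xyz",e)
mid=np.array(D[0][0])
for name,kw in(("pinv",{}),("null start",dict(qn=mid,k=.05)),("null start strong",dict(qn=mid,k=.3)),("null mid",dict(qn=(LO+HI)/2,k=.05))):
    q=np.array(D[0][0]);q=go(q,np.array([525,-190,331]),E_([np.pi,0,1.541]),24,**kw);q=go(q,np.array(D[1][1]),E_(D[1][2]),8,**kw)
    print(name,"S2",q-D[1][0])
    q=np.array(D[1][0]);q=go(q,np.array([686,-46,176]),E_([np.pi,0,1.643]),12,**kw);q=go(q,np.array([666,-106,306]),E_([np.pi,0,1.51]),8,**kw);q=go(q,np.array(D[2][1]),E_(D[2][2]),8,**kw);print("  S3",q-D[2][0])
    q=np.array(D[2][0]);q=go(q,np.array([595,-315,58]),E_([np.pi,0,1.085]),8,**kw);q=go(q,np.array([596,-315,310]),E_([np.pi,0,1.085]),12,**kw);q=go(q,np.array([478,-51,306]),E_([np.pi,0,1.54]),12,**kw);print(" pretilt",q);q=go(q,np.array(D[3][1]),E_(D[3][2]),12,**kw);print("  S4",q,q-D[3][0])
E
```

```text
pinv S2 [-0.01 -0.    0.02  0.   -0.01 -0.    0.01]
  S3 [-0. -0.  0.  0. -0. -0.  0.]
 pretilt [ 0.4   0.32 -0.44  1.86  0.16  0.99 -0.14]
  S4 [ 0.8   0.1  -0.69  2.35 -0.39  0.24  0.48] [ 0.89  0.02 -0.94  0.    0.31 -0.   -0.3 ]
null start S2 [-0.02 -0.    0.04  0.   -0.02 -0.01  0.02]
  S3 [-0.05 -0.01  0.08  0.   -0.06 -0.01  0.05]
 pretilt [ 0.38  0.32 -0.43  1.86  0.15  0.99 -0.14]
  S4 [ 0.85  0.11 -0.74  2.35 -0.36  0.24  0.45] [ 0.93  0.02 -0.99  0.    0.34 -0.   -0.34]
null start strong S2 [-0.03 -0.01  0.06  0.   -0.04 -0.01  0.04]
  S3 [-0.05 -0.01  0.08  0.   -0.06 -0.01  0.05]
 pretilt [ 0.41  0.32 -0.46  1.86  0.17  0.99 -0.15]
  S4 [ 0.87  0.11 -0.77  2.35 -0.33  0.24  0.42] [ 0.96  0.03 -1.02  0.    0.37 -0.   -0.36]
null mid S2 [ 0.02  0.01 -0.04  0.    0.03  0.   -0.02]
  S3 [ 0.08  0.02 -0.15  0.    0.12  0.02 -0.09]
 pretilt [ 0.38  0.32 -0.42  1.86  0.15  0.99 -0.13]
  S4 [ 0.65  0.09 -0.52  2.35 -0.49  0.24  0.58] [ 0.74  0.01 -0.77  0.    0.2  -0.   -0.2 ]
```

A plain pseudoinverse reproduces the controller to 0.01–0.02 rad away from joint limits. Now I search for a waypoint (side tilt plus spin) that leads to the good posture with margin.

```bash
cat > plan.py <<'E'
from sim import *
np.set_printoptions(precision=2,suppress=True)
psi,ti=.072,np.radians(49.5)
look=np.array([-np.cos(ti)*np.cos(psi),-np.cos(ti)*np.sin(psi),np.sin(ti)]);H=np.array([617,-46.5,135])
RM=(LO-.005,HI+.005)
def align(r,a): # shortest rotation taking tool z to a
    z=r.apply([0,0,1]);c=np.cross(z,a);n=np.linalg.norm(c)
    return R.from_rotvec(c/max(n,1e-9)*np.arctan2(n,z@a))*r
def go2(q,T,Rt,n):
    X,r0=fk(q,sg,p); rv=(Rt*r0.inv()).as_rotvec();m=9.
    for s in np.linspace(0,1,n+1)[1:]:
        q=step(q,X+s*(T-X),R.from_rotvec(rv*s)*r0,n=2); m=min(m,(q-RM[0]).min(),(RM[1]-q).min())
    return q,m
E
cat > search.py <<'E'
from plan import *
import time
q0=np.array(read_state()["qpos"]);X0,r0=fk(q0,sg,p);rng=np.random.default_rng(1);best=[];t=time.time()
down=R.from_euler("xyz",[np.pi,0,1.545])
qd,_=go2(q0,np.array([480,-53,320]),down,8);print("down",qd)
while time.time()-t<240:
    d=rng.uniform(75,110);T=H+(78+d)*look
    a=rng.uniform(-np.pi,np.pi);b=rng.uniform(0,.7);ax=np.array([np.sin(b)*np.cos(a),np.sin(b)*np.sin(a),-np.cos(b)])
    sp=rng.uniform(-2.5,2.5);P=np.array([rng.uniform(440,540),rng.uniform(-150,50),rng.uniform(290,380)])
    R1=align(down,ax)*R.from_euler("z",sp)
    q1,m1=go2(qd,P,R1,12)
    if m1<.03: continue
    sp2=rng.uniform(-1,1)
    q2,m2=go2(q1,T,align(fk(q1,sg,p)[1],-look)*R.from_euler("z",sp2),12)
    X,r=fk(q2,sg,p);e=np.linalg.norm(X-T);ang=np.degrees(np.arccos(np.clip(-r.apply([0,0,1])@look,-1,1)))
    best.append((e/5+ang+ (50*max(0,.04-min(m1,m2))),e,ang,min(m1,m2),d,P.round(),ax,sp,sp2,q1,q2))
best.sort(key=lambda s:s[0])
for b in best[:6]: print("%.1f e%.1f ang%.1f m%.3f d%.0f"%b[:5],*b[5:])
E
python3 -W ignore search.py
```

```text
down [-0.25  0.31  0.42  1.83 -0.14  1.03  0.21]
1.8 e0.0 ang0.0 m0.005 d84 [513.   3. 359.] [ 0.48 -0.3  -0.83] -1.131758209958111 -0.9120531760528261 [-0.64  0.13  0.36  2.13  0.73  0.58  0.25] [ 0.46  0.27 -0.34  2.43  3.51  0.24 -1.23]
1.8 e0.0 ang0.0 m0.005 d82 [532.   6. 301.] [ 0.26 -0.58 -0.77] 0.09927310145214241 -0.5680331260391436 [-0.97  0.49  0.72  1.97  0.54  0.77 -0.83] [ 0.43  0.27 -0.31  2.43  3.53  0.25 -2.71]
1.8 e0.0 ang0.0 m0.005 d76 [476.  20. 321.] [ 0.16 -0.48 -0.86] -1.6925649323916292 -0.5140785821312319 [-0.57  0.3   0.15  1.96  0.58  1.    0.89] [ 0.55  0.3  -0.47  2.42  3.29  0.24 -0.77]
1.8 e0.0 ang0.0 m0.005 d76 [453.  -8. 340.] [ 0.11 -0.49 -0.86] -1.7265059554480577 -0.882667831687652 [-0.52  0.26  0.14  1.96  0.57  1.07  1.  ] [ 0.55  0.3  -0.47  2.42  3.29  0.24 -0.38]
1.8 e0.0 ang0.0 m0.005 d89 [478.  15. 350.] [ 0.3  -0.36 -0.88] -0.4007184809890898 -0.778507406366246 [-0.76  0.18  0.43  2.04  0.53  0.81 -0.31] [ 0.41  0.25 -0.28  2.43  3.62  0.24 -2.19]
1.8 e0.0 ang0.0 m0.005 d78 [486. -39. 341.] [ 0.31 -0.25 -0.92] -2.0790518320680897 -0.9395945772313834 [-0.25  0.13  0.11  2.07  0.43  0.69  1.61] [ 0.55  0.29 -0.47  2.42  3.31  0.24 -0.08]
```

A path with margin exists, in three legs. I'll compute the increments for each leg and check the joints after each one.

```bash
cat > inc.py <<'E'
from search2 import *
def inc(T,Rt,note=""):
    s=read_state();r=R.from_euler("xyz",s["tool_rot"]);t=(np.array(T)-s["eef_pos"])/1000;w=np.degrees((Rt*r.inv()).as_rotvec())/5
    print(note,"t",t.round(4),"r",w.round(2),"|r|deg",5*np.linalg.norm(w))
    X,_=fk(s["qpos"],sg,p);print("q",s["qpos"],"model err",X-s["eef_pos"])
E
python3 -W ignore -c "
from inc import *
print(q0,qd);inc([480,-53,320],down,'down')"
```

```text
[-0.09  0.08  0.25  2.35 -0.7   0.24  0.78] [-0.25  0.31  0.42  1.83 -0.14  1.03  0.21]
down t [ 0.01 -0.    0.01] r [-0.58  6.23 -0.07] |r|deg 31.296413312443224
q [-0.09  0.08  0.25  2.35 -0.7   0.24  0.78] model err [ 0.09 -0.34  0.37]
```

Emit:
apply_moves:
  increments:
    - {"tx":0.001,"ty":0.0,"tz":0.001,"rx":-0.07,"ry":0.8,"rz":0.0,"claw":0.02}
    - {"tx":0.002,"ty":0.0,"tz":0.003,"rx":-0.15,"ry":1.6,"rz":0.0,"claw":0.02}
    - {"tx":0.004,"ty":0.0,"tz":0.005,"rx":-0.22,"ry":2.4,"rz":0.0,"claw":0.02}
    - {"tx":0.005,"ty":0.0,"tz":0.007,"rx":-0.3,"ry":3.2,"rz":-0.03,"claw":0.02}
    - {"tx":0.006,"ty":0.0,"tz":0.009,"rx":-0.37,"ry":4.0,"rz":-0.04,"claw":0.02}
    - {"tx":0.008,"ty":0.0,"tz":0.011,"rx":-0.45,"ry":4.8,"rz":-0.05,"claw":0.02}
    - {"tx":0.009,"ty":0.0,"tz":0.013,"rx":-0.52,"ry":5.6,"rz":-0.06,"claw":0.02}
    - {"tx":0.01,"ty":0.0,"tz":0.014,"rx":-0.58,"ry":6.23,"rz":-0.07,"claw":0.02}
    - {"tx":0.01,"ty":0.0,"tz":0.014,"rx":-0.58,"ry":6.23,"rz":-0.07,"claw":0.02}
    - {"tx":0.01,"ty":0.0,"tz":0.014,"rx":-0.58,"ry":6.23,"rz":-0.07,"claw":0.02}

```text
clock: 12.4
eef_pos: [481.4, -52.2, 320.3]
tool_rot: [3.14, -0.0, 1.546]
force: [-0.9, 0.2, -4.9]
width: 38.7
```

```bash
python3 -W ignore -c "
from inc import *
v=np.load('v.npy');qd[:]=read_state()['qpos'];o=ev(v,True);print(o[:5],o[14:])
inc(o[5],align(down,o[6])*R.from_euler('z',o[11]),'W1')
s=read_state();print(s['eef_pos'],s['tool_rot'],s['width'])"
```

```text
(np.float64(1.7069752846215471), np.float64(0.22290450196206354), np.float64(0.37029971149578605), (np.float64(0.4883578137435862), np.float64(0.43879766393766273), np.float64(0.04223434788310179)), np.float64(68.01973994662671)) (array([-0.35,  0.58, -0.06,  1.53,  0.37,  1.49,  1.64]), array([ 0.06,  0.48, -0.23,  1.71,  0.35,  1.3 ,  2.5 ]), array([ 0.66,  0.35, -0.62,  2.43,  2.99,  0.27,  2.36]))
W1 t [ 0.02  0.11 -0.01] r [ 0.39  7.69 24.23] |r|deg 127.0981828649229
q [-0.28  0.31  0.44  1.85 -0.15  1.02  0.2 ] model err [-2.97  7.45 -4.95]
[481.37 -52.19 320.28] [ 3.14 -0.    1.55] 38.68994176652315
```

The model misses this pose by about 9 mm, so I refit with it included and replan briefly.

```bash
python3 -W ignore - <<'E'
from kin import *
np.set_printoptions(precision=3,suppress=True)
s=read_state();print(repr(s["qpos"]),s["qd"])
sg=np.load("sg.npy");D.append((list(s["qpos"]),list(s["eef_pos"]),list(s["tool_rot"])))
p0=np.load("p.npy")
for i in(7,8): p0[i]=np.arctan2(np.sin(p0[i]),np.cos(p0[i]))
f=least_squares(res,p0,args=(list(sg),));print(f.x);print(res(f.x,sg).reshape(-1,6))
E
```

```text
array([-0.282,  0.308,  0.443,  1.849, -0.154,  1.016,  0.199]) [ 0.002 -0.021  0.003  0.023 -0.    -0.002 -0.001]
[321.168 550.496  12.39  371.496  -7.651 334.402   0.092  -0.045   1.527]
[[-1.437  0.199 -1.935  0.     0.009  0.457]
 [ 0.396  0.992  2.04   0.1    0.044  0.332]
 [-0.875 -0.426  0.896 -0.03  -0.022  0.456]
 [-0.028 -0.152  0.14  -0.351 -6.799 -1.702]
 [ 1.674  3.853 -1.14  -0.    -0.02   0.457]]
```

```bash
python3 -W ignore - <<'E'
import re
s=open("kin.py").read()
s=s.replace("h0,L1,a1,L2,a2,L3,a3,b0,t0=p","h0,L1,a1,L2,a2,L3,a3,b0,t0,y1,y2,y3=p").replace("[a1,0,L1]","[a1,y1,L1]").replace("[a2,0,L2]","[a2,y2,L2]").replace("[a3,0,0]","[a3,y3,0]")
s=s.replace("[2.598,-.06,1.568])]","[2.598,-.06,1.568]),\n([-.282,.308,.443,1.849,-.154,1.016,.199],%s,%s)]"%tuple(__import__("json").dumps(list(map(float,__import__("cell").read_state()[k]))) for k in("eef_pos","tool_rot")))
open("kin.py","w").write(s)
import kin; from kin import *
np.set_printoptions(precision=2,suppress=True)
sg=list(np.load("sg.npy")); A=D[:]
p0=[321,550,12,371,-8,334,0,-.045,1.527,0,0,0]
for use in([0,1,2,3,4],[0,1,2,4]):
    D[:]=[A[i] for i in use]
    g=lambda x:np.r_[res(x,sg),.02*(x[9:]),.02*x[[2,4,6]]]
    f=least_squares(g,p0);D[:]=A;print(use,f.x);print(res(f.x,sg).reshape(-1,6))
    if len(use)==5: np.save("p.npy",f.x)
E
```

```text
[0, 1, 2, 3, 4] [339.29 551.09   2.01 384.6   -0.42 344.1   -0.49  -0.02   1.55 -21.42
   1.86   1.84]
[[-1.07  0.6   0.35  0.   -0.01  0.19]
 [ 1.87  1.23 -0.67  0.1  -0.01  0.06]
 [ 0.18  0.23 -0.3  -0.01 -0.01  0.19]
 [ 0.07 -0.18 -0.11  0.02 -2.46 -0.75]
 [-1.43  0.13  0.72 -0.17  0.03  0.31]]
[0, 1, 2, 4] [380.47 550.4    1.21 379.7  -19.28 403.86   3.79  -0.02   1.55 -19.75
   3.16   3.16]
[[-1.29 -0.19  0.15  0.   -0.    0.  ]
 [ 0.08  0.91 -0.1   0.1   0.   -0.12]
 [ 0.36 -0.19 -0.16 -0.02 -0.01  0.  ]
 [34.55 -7.7   2.42 -0.08 -3.58 -1.25]
 [-0.32  0.57  0.12 -0.17  0.03  0.12]]
```

```bash
sed -i 's/;qd,_=go2(q0.*$/;qd=q0/; s/abs(d-90)\/30/abs(d-90)\/15/; s/t<60 or/t<70 or/; s/t<330/t<230/; s/b=(99,None)/b=(ev(np.load("v.npy")),np.load("v.npy")) if seed==0 else (99,None)/' search2.py
sed -i 's/LO=\(.*\)+.005;HI/LO=\1+.005;HI/' sim.py
OMP_NUM_THREADS=1 timeout 560 python3 -W ignore search2.py
```

```text
4 [np.float64(3.14), np.float64(4.51), np.float64(4.59), np.float64(4.62)]
3.1370747484372794
0.006044041570964713
1.6326098337876718
(np.float64(0.07773456993384897), np.float64(0.04097724629350674), np.float64(0.02922059637598462))
82.30625358625707
[517.89  32.9  387.58]
[-0.49 -0.37 -0.79]
[524.38  10.24 270.08]
[ 0.64 -0.07 -0.76]
[513.16 -53.99 256.9 ]
[ 0.63  0.07 -0.77]
-2.3288062053781955
-2.5682591444741463
1.31585563186397
[-0.21  0.66 -0.13  1.22  0.3   1.9   1.97]
[ 0.16  0.24 -0.44  2.43  2.13  0.36  2.78]
[ 0.96  0.38 -1.04  2.44  2.35  0.28  1.57]
```

```bash
python3 -W ignore -c "
from inc import *
o=ev(np.load('v.npy'),True);print(o[14])
inc(o[5],align(down,o[6])*R.from_euler('z',o[11]),'W1')"
```

```text
[-0.21  0.66 -0.13  1.22  0.3   1.9   1.97]
W1 t [0.04 0.09 0.07] r [ 4.7   8.34 25.48] |r|deg 136.07666695921387
q [-0.28  0.31  0.44  1.85 -0.15  1.02  0.2 ] model err [-1.55  0.12  0.45]
```

Emit:
apply_moves:
  increments:
    - {"tx":0.0018,"ty":0.0043,"tz":0.0034,"rx":0.235,"ry":0.417,"rz":1.274,"claw":0.02}
    - {"tx":0.0037,"ty":0.0085,"tz":0.0067,"rx":0.47,"ry":0.834,"rz":2.548,"claw":0.02}
    - {"tx":0.0055,"ty":0.0128,"tz":0.01,"rx":0.705,"ry":1.251,"rz":3.822,"claw":0.02}
    - {"tx":0.0073,"ty":0.017,"tz":0.0134,"rx":0.94,"ry":1.668,"rz":5.096,"claw":0.02}
    - {"tx":0.0091,"ty":0.0213,"tz":0.0168,"rx":1.175,"ry":2.085,"rz":6.37,"claw":0.02}
    - {"tx":0.011,"ty":0.0255,"tz":0.02,"rx":1.41,"ry":2.502,"rz":7.644,"claw":0.02}
    - {"tx":0.0128,"ty":0.0298,"tz":0.0235,"rx":1.645,"ry":2.919,"rz":8.918,"claw":0.02}
    - {"tx":0.0146,"ty":0.034,"tz":0.0268,"rx":1.88,"ry":3.336,"rz":10.192,"claw":0.02}
    - {"tx":0.0164,"ty":0.0383,"tz":0.03,"rx":2.115,"ry":3.753,"rz":11.466,"claw":0.02}
    - {"tx":0.0183,"ty":0.0425,"tz":0.0335,"rx":2.35,"ry":4.17,"rz":12.74,"claw":0.02}
    - {"tx":0.02,"ty":0.0468,"tz":0.0369,"rx":2.585,"ry":4.587,"rz":14.014,"claw":0.02}
    - {"tx":0.0219,"ty":0.051,"tz":0.04,"rx":2.82,"ry":5.004,"rz":15.288,"claw":0.02}

```text
clock: 13.6
eef_pos: [503.8, -1.3, 360.9]
tool_rot: [-2.952, -0.424, 2.869]
force: [1.1, -0.1, -4.3]
width: 38.2
```

Emit:
apply_moves:
  increments:
    - {"tx":0.0018,"ty":0.0043,"tz":0.0034,"rx":0.235,"ry":0.417,"rz":1.274,"claw":0.02}
    - {"tx":0.0037,"ty":0.0085,"tz":0.0067,"rx":0.47,"ry":0.834,"rz":2.548,"claw":0.02}
    - {"tx":0.0055,"ty":0.0128,"tz":0.01,"rx":0.705,"ry":1.251,"rz":3.822,"claw":0.02}
    - {"tx":0.0073,"ty":0.017,"tz":0.0134,"rx":0.94,"ry":1.668,"rz":5.096,"claw":0.02}
    - {"tx":0.0091,"ty":0.0213,"tz":0.0168,"rx":1.175,"ry":2.085,"rz":6.37,"claw":0.02}
    - {"tx":0.011,"ty":0.0255,"tz":0.02,"rx":1.41,"ry":2.502,"rz":7.644,"claw":0.02}
    - {"tx":0.0128,"ty":0.0298,"tz":0.0235,"rx":1.645,"ry":2.919,"rz":8.918,"claw":0.02}
    - {"tx":0.0146,"ty":0.034,"tz":0.027,"rx":1.88,"ry":3.34,"rz":10.19,"claw":0.02}
    - {"tx":0.0146,"ty":0.034,"tz":0.027,"rx":1.88,"ry":3.34,"rz":10.19,"claw":0.02}
    - {"tx":0.0146,"ty":0.034,"tz":0.027,"rx":1.88,"ry":3.34,"rz":10.19,"claw":0.02}

```text
clock: 14.6
eef_pos: [518.3, 32.9, 387.7]
tool_rot: [3.077, -0.661, -2.39]
force: [0.1, 0.1, -4.5]
width: 38.3
```

```bash
cat > leg.py <<'E'
from inc import *
o=ev(np.load('v.npy'),True)  # NB qd now = actual q; legs below replayed from actual q
qn=np.array(read_state()["qpos"]);Rn=R.from_euler("xyz",read_state()["tool_rot"])
R2=align(Rn,o[8])*R.from_euler("z",o[12])
q2,m2=go2(qn,o[7],R2,12);q3,m3=go2(q2,o[9],align(fk(q2,sg,p)[1],o[10])*R.from_euler("z",o[13]),12)
print("W2",q2,m2,"F",q3,m3,"err",fk(q3,sg,p)[0]-o[9]); inc(o[7],R2,"W2")
E
python3 -W ignore leg.py
```

```text
W2 [ 0.16  0.24 -0.44  2.43  2.13  0.36  2.78] 0.04141352398893172 F [ 0.96  0.38 -1.04  2.44  2.35  0.28  1.57] 0.029249284960639166 err [-0. -0. -0.]
W2 t [ 0.01 -0.02 -0.12] r [-1.6   3.38 30.48] |r|deg 153.5563692168072
q [-0.21  0.66 -0.12  1.21  0.28  1.91  1.97] model err [ 0.57  3.88 -1.68]
```

Prediction and reality agree, so I carry out leg 2 in two halves.

Emit:
apply_moves:
  increments:
    - {"tx":0.0002,"ty":-0.001,"tz":-0.005,"rx":-0.067,"ry":0.141,"rz":1.27,"claw":0.02}
    - {"tx":0.0005,"ty":-0.0019,"tz":-0.01,"rx":-0.133,"ry":0.282,"rz":2.54,"claw":0.02}
    - {"tx":0.0008,"ty":-0.0028,"tz":-0.0147,"rx":-0.2,"ry":0.423,"rz":3.81,"claw":0.02}
    - {"tx":0.001,"ty":-0.0038,"tz":-0.0196,"rx":-0.267,"ry":0.563,"rz":5.08,"claw":0.02}
    - {"tx":0.0013,"ty":-0.0047,"tz":-0.0245,"rx":-0.333,"ry":0.704,"rz":6.35,"claw":0.02}
    - {"tx":0.0015,"ty":-0.0057,"tz":-0.0294,"rx":-0.4,"ry":0.845,"rz":7.62,"claw":0.02}
    - {"tx":0.0018,"ty":-0.0066,"tz":-0.0343,"rx":-0.467,"ry":0.986,"rz":8.89,"claw":0.02}
    - {"tx":0.002,"ty":-0.0076,"tz":-0.0392,"rx":-0.533,"ry":1.127,"rz":10.16,"claw":0.02}
    - {"tx":0.0023,"ty":-0.0085,"tz":-0.0441,"rx":-0.6,"ry":1.267,"rz":11.43,"claw":0.02}
    - {"tx":0.0025,"ty":-0.0095,"tz":-0.049,"rx":-0.667,"ry":1.408,"rz":12.7,"claw":0.02}
    - {"tx":0.0028,"ty":-0.0104,"tz":-0.0539,"rx":-0.733,"ry":1.549,"rz":13.97,"claw":0.02}
    - {"tx":0.003,"ty":-0.0113,"tz":-0.0588,"rx":-0.8,"ry":1.69,"rz":15.24,"claw":0.02}

```text
clock: 15.8
eef_pos: [520.7, 20.8, 328.8]
tool_rot: [2.906, -0.74, -0.944]
force: [-0.1, -0.8, -5.3]
width: 38.3
```

```bash
cat > leg2.py <<'E'
from inc import *
# fixed W2 target: axis and position, spin so that it matches original plan
R2=R.from_rotvec(np.radians(5*np.array([-1.6,3.38,30.48])))*R.from_euler("xyz",[3.077,-.661,-2.39])
P2=np.array([524.4,10.2,270.1])
qn=np.array(read_state()["qpos"]);o=ev(np.load('v.npy'),True)
q2,m2=go2(qn,P2,R2,12);q3,m3=go2(q2,o[9],align(fk(q2,sg,p)[1],o[10])*R.from_euler("z",o[13]),12)
print("W2",q2,m2,"F",q3,m3,"err",fk(q3,sg,p)[0]-o[9]); inc(P2,R2,"W2")
E
python3 -W ignore leg2.py
```

```text
W2 [ 0.17  0.25 -0.45  2.43  2.12  0.37  2.79] 0.04170613695351788 F [ 0.97  0.38 -1.05  2.44  2.33  0.29  1.58] 0.029321764160490815 err [-0. -0. -0.]
W2 t [ 0.   -0.01 -0.06] r [-0.79  1.69 15.2 ] |r|deg 76.58777749021218
q [-0.29  0.46 -0.39  1.87  0.9   1.35  2.55] model err [-4.88  5.25 -5.15]
```

Emit:
apply_moves:
  increments:
    - {"tx":0.0002,"ty":-0.001,"tz":-0.005,"rx":-0.067,"ry":0.141,"rz":1.27,"claw":0.02}
    - {"tx":0.0005,"ty":-0.0019,"tz":-0.01,"rx":-0.133,"ry":0.282,"rz":2.54,"claw":0.02}
    - {"tx":0.0008,"ty":-0.0028,"tz":-0.0147,"rx":-0.2,"ry":0.423,"rz":3.81,"claw":0.02}
    - {"tx":0.001,"ty":-0.0038,"tz":-0.0196,"rx":-0.267,"ry":0.563,"rz":5.08,"claw":0.02}
    - {"tx":0.0013,"ty":-0.0047,"tz":-0.0245,"rx":-0.333,"ry":0.704,"rz":6.35,"claw":0.02}
    - {"tx":0.0015,"ty":-0.0057,"tz":-0.0294,"rx":-0.4,"ry":0.845,"rz":7.62,"claw":0.02}
    - {"tx":0.0018,"ty":-0.0066,"tz":-0.0343,"rx":-0.467,"ry":0.986,"rz":8.89,"claw":0.02}
    - {"tx":0.002,"ty":-0.0076,"tz":-0.0392,"rx":-0.533,"ry":1.127,"rz":10.16,"claw":0.02}

```text
clock: 16.6
eef_pos: [522.1, 12.5, 289.6]
tool_rot: [2.797, -0.674, 0.014]
force: [1.6, 0.0, -4.9]
width: 38.4
```

```bash
python3 -W ignore leg2.py
```

```text
W2 [ 0.18  0.25 -0.47  2.43  2.11  0.37  2.8 ] 0.04173723495097903 F [ 0.97  0.38 -1.06  2.44  2.32  0.29  1.59] 0.029378359401061704 err [-0. -0. -0.]
W2 t [ 0.   -0.   -0.02] r [-0.26  0.56  5.05] |r|deg 25.422382297160112
q [-0.1   0.29 -0.46  2.34  1.49  0.75  2.81] model err [-4.68  1.42 -5.78]
```

Emit:
apply_moves:
  increments:
    - {"tx":0.0003,"ty":-0.0003,"tz":-0.003,"rx":-0.032,"ry":0.07,"rz":0.63,"claw":0.02}
    - {"tx":0.0006,"ty":-0.0006,"tz":-0.005,"rx":-0.065,"ry":0.14,"rz":1.26,"claw":0.02}
    - {"tx":0.001,"ty":-0.001,"tz":-0.0075,"rx":-0.1,"ry":0.21,"rz":1.89,"claw":0.02}
    - {"tx":0.0012,"ty":-0.0012,"tz":-0.01,"rx":-0.13,"ry":0.28,"rz":2.52,"claw":0.02}
    - {"tx":0.0015,"ty":-0.0015,"tz":-0.0125,"rx":-0.16,"ry":0.35,"rz":3.15,"claw":0.02}
    - {"tx":0.0018,"ty":-0.0018,"tz":-0.015,"rx":-0.195,"ry":0.42,"rz":3.79,"claw":0.02}
    - {"tx":0.002,"ty":-0.002,"tz":-0.0175,"rx":-0.23,"ry":0.49,"rz":4.42,"claw":0.02}
    - {"tx":0.0023,"ty":-0.0023,"tz":-0.0195,"rx":-0.26,"ry":0.56,"rz":5.05,"claw":0.02}
    - {"tx":0.0023,"ty":-0.0023,"tz":-0.0195,"rx":-0.26,"ry":0.56,"rz":5.05,"claw":0.02}
    - {"tx":0.0023,"ty":-0.0023,"tz":-0.0195,"rx":-0.26,"ry":0.56,"rz":5.05,"claw":0.02}

```text
clock: 17.6
eef_pos: [525.0, 10.3, 270.3]
tool_rot: [2.783, -0.623, 0.459]
force: [0.9, 0.2, -4.1]
width: 38.3
```

```bash
cat > fin.py <<'E'
from inc import *
s=read_state();X=np.array(s["eef_pos"]);z=R.from_euler("xyz",s["tool_rot"]).apply([0,0,1])
h=X+46*z;L=H+32*look;v=h-L
print("toolz",z,"ang",np.degrees(np.arccos(-z@look)),"dist",v@look,"off",v-(v@look)*look,"eef",X)
qn=np.array(s["qpos"]);Rn=R.from_euler("xyz",s["tool_rot"])
for d in(82,90):
  for sp in(0,.6,1.3,-.6,-1.2):
    T=H+(78+d)*look;Rf=align(Rn,-look)*R.from_euler("z",sp);q3,m=go2(qn,T,Rf,10)
    Xf,rf=fk(q3,sg,p);print(d,sp,q3,"m %.3f e %.1f ang %.1f"%(m,np.linalg.norm(Xf-T),np.degrees(np.arccos(min(1,-rf.apply([0,0,1])@look)))),"t",(T-X)/1000,"r",np.degrees((Rf*Rn.inv()).as_rotvec())/5)
E
sed -i 's/precision=2/precision=4/' plan.py; python3 -W ignore fin.py; python3 -W ignore leg2.py|tail -1
```

```text
toolz [ 0.6449 -0.0726 -0.7608] ang 6.842117966598148 dist 82.18303350593793 off [11.6366 58.7998 13.5255] eef [525.007   10.3045 270.348 ]
82 0 [ 0.756   0.3155 -0.7814  2.4641  2.7335  0.2809  2.4729] m 0.005 e 0.0 ang 0.0 t [-0.0116 -0.0643 -0.0137] r [ 1.0423 -0.0279  0.8862]
82 0.6 [ 0.8451  0.342  -0.9043  2.4627  2.5598  0.3022  2.0484] m 0.007 e 0.0 ang 0.0 t [-0.0116 -0.0643 -0.0137] r [ 5.4652 -0.1162 -4.3825]
82 1.3 [ 0.9402  0.3826 -1.0451  2.4615  2.369   0.3435  1.5417] m 0.009 e 0.0 ang 0.0 t [-0.0116 -0.0643 -0.0137] r [ 10.5418  -0.217  -10.5991]
82 -0.6 [ 0.6603  0.2951 -0.6553  2.465   2.9098  0.2702  2.8952] m 0.005 e 0.4 ang 0.0 t [-0.0116 -0.0643 -0.0137] r [-3.4435  0.0621  6.1014]
82 -1.2 [ 0.3403  0.2624 -0.2523  2.465   3.3938  0.286   2.935 ] m 0.005 e 3.8 ang 0.3 t [-0.0116 -0.0643 -0.0137] r [-7.9943  0.1538 11.2605]
90 0 [ 0.7831  0.2932 -0.8004  2.465   2.747   0.2589  2.4579] m 0.005 e 1.4 ang 0.1 t [-0.0168 -0.0647 -0.0076] r [ 1.0423 -0.0279  0.8862]
90 0.6 [ 0.8712  0.3185 -0.9202  2.465   2.5693  0.2782  2.0367] m 0.005 e 0.3 ang 0.0 t [-0.0168 -0.0647 -0.0076] r [ 5.4652 -0.1162 -4.3825]
90 1.3 [ 0.9651  0.357  -1.0575  2.4642  2.3733  0.3163  1.5342] m 0.006 e 0.0 ang 0.0 t [-0.0168 -0.0647 -0.0076] r [ 10.5418  -0.217  -10.5991]
90 -0.6 [ 0.6882  0.2735 -0.6766  2.465   2.9267  0.2498  2.8774] m 0.005 e 2.5 ang 0.2 t [-0.0168 -0.0647 -0.0076] r [-3.4435  0.0621  6.1014]
90 -1.2 [ 0.3774  0.2415 -0.2892  2.465   3.4021  0.2661  2.935 ] m 0.005 e 5.8 ang 0.5 t [-0.0168 -0.0647 -0.0076] r [-7.9943  0.1538 11.2605]
q [ 0.1797  0.2607 -0.4805  2.4382  2.1093  0.4084  2.7869] model err [-2.1398 -2.541  -5.601 ]
```

```bash
sed -i 's/for d in(82,90)/for d in(76,82)/; s/(0,.6,1.3,-.6,-1.2)/(.6,1,1.3)/; s/align(Rn,-look)/align(Rn,np.array([.63,.065,-.774]))/' fin.py; python3 -W ignore fin.py
```

```text
toolz [ 0.6449 -0.0726 -0.7608] ang 6.842117966598148 dist 82.18303350593793 off [11.6366 58.7998 13.5255] eef [525.007   10.3045 270.348 ]
76 0.6 [ 0.8505  0.3575 -0.8989  2.4371  2.5255  0.2609  2.0994] m 0.030 e 0.0 ang 1.7 t [-0.0078 -0.064  -0.0182] r [ 5.5743  0.1951 -4.3158]
76 1 [ 0.902   0.3782 -0.9739  2.4363  2.407   0.2824  1.8197] m 0.034 e 0.0 ang 1.7 t [-0.0078 -0.064  -0.0182] r [ 8.4389  0.1652 -7.8992]
76 1.3 [ 0.9388  0.3961 -1.0302  2.4358  2.3241  0.3027  1.6039] m 0.034 e 0.0 ang 1.7 t [-0.0078 -0.064  -0.0182] r [ 10.5636   0.1383 -10.6058]
82 0.6 [ 0.8688  0.3404 -0.9101  2.4394  2.5298  0.2438  2.0933] m 0.014 e 0.0 ang 1.7 t [-0.0116 -0.0643 -0.0137] r [ 5.5743  0.1951 -4.3158]
82 1 [ 0.9194  0.3603 -0.9832  2.4386  2.409   0.264   1.8155] m 0.031 e 0.0 ang 1.7 t [-0.0116 -0.0643 -0.0137] r [ 8.4389  0.1652 -7.8992]
82 1.3 [ 0.9558  0.3774 -1.0381  2.4381  2.3243  0.2832  1.6012] m 0.032 e 0.0 ang 1.7 t [-0.0116 -0.0643 -0.0137] r [ 10.5636   0.1383 -10.6058]
```

Emit:
apply_moves:
  increments:
    - {"tx":-0.0009,"ty":-0.0054,"tz":-0.0013,"rx":0.88,"ry":0.01,"rz":-0.88,"claw":0.02}
    - {"tx":-0.0017,"ty":-0.0107,"tz":-0.0025,"rx":1.76,"ry":0.02,"rz":-1.77,"claw":0.02}
    - {"tx":-0.0026,"ty":-0.016,"tz":-0.0038,"rx":2.64,"ry":0.03,"rz":-2.65,"claw":0.02}
    - {"tx":-0.0034,"ty":-0.0214,"tz":-0.005,"rx":3.52,"ry":0.05,"rz":-3.53,"claw":0.02}
    - {"tx":-0.0043,"ty":-0.0268,"tz":-0.0063,"rx":4.4,"ry":0.06,"rz":-4.42,"claw":0.02}
    - {"tx":-0.0052,"ty":-0.0321,"tz":-0.0076,"rx":5.28,"ry":0.07,"rz":-5.3,"claw":0.02}
    - {"tx":-0.006,"ty":-0.0375,"tz":-0.0089,"rx":6.16,"ry":0.08,"rz":-6.18,"claw":0.02}
    - {"tx":-0.0069,"ty":-0.0428,"tz":-0.0101,"rx":7.04,"ry":0.09,"rz":-7.07,"claw":0.02}
    - {"tx":-0.0077,"ty":-0.0482,"tz":-0.0114,"rx":7.92,"ry":0.1,"rz":-7.95,"claw":0.02}
    - {"tx":-0.0086,"ty":-0.0535,"tz":-0.0127,"rx":8.8,"ry":0.12,"rz":-8.83,"claw":0.02}
    - {"tx":-0.0094,"ty":-0.0589,"tz":-0.0139,"rx":9.68,"ry":0.13,"rz":-9.72,"claw":0.02}
    - {"tx":-0.0103,"ty":-0.0642,"tz":-0.0152,"rx":10.56,"ry":0.14,"rz":-10.6,"claw":0.02}

```text
clock: 18.8
eef_pos: [515.3, -52.9, 255.3]
tool_rot: [-2.533, -0.344, -1.02]
force: [0.2, -1.1, -5.1]
width: 38.5
```

Emit:
apply_moves:
  increments:
    - {"tx":0.0,"ty":0.0,"tz":0.0,"rx":0.0,"ry":0.0,"rz":0.0,"claw":0.02}
    - {"tx":0.0,"ty":0.0,"tz":0.0,"rx":0.0,"ry":0.0,"rz":0.0,"claw":0.02}
    - {"tx":0.0,"ty":0.0,"tz":0.0,"rx":0.0,"ry":0.0,"rz":0.0,"claw":0.02}
    - {"tx":0.0,"ty":0.0,"tz":0.0,"rx":0.0,"ry":0.0,"rz":0.0,"claw":0.02}

```text
clock: 19.2
eef_pos: [515.5, -51.7, 255.5]
tool_rot: [-2.534, -0.348, -1.012]
force: [0.2, 0.6, -4.6]
width: 38.5
```

```bash
python3 -W ignore fin.py|head -1; python3 - <<'E'
from h import *
q=read_state();print(q["clock"],q["qpos"],q["qd"],q["force"],q["torque"],q["width"])
s=get_image("side")[:,:,::-1];t=get_image("top")[:,:,::-1]
cv2.imwrite("pics/s2.png",s);cv2.imwrite("pics/t2.png",t)
a=cv2.resize(s[120:250,260:360],None,fx=4.5,fy=4.5,interpolation=cv2.INTER_CUBIC)
b=cv2.resize(t[130:240,305:383],None,fx=4.45,fy=4.45,interpolation=cv2.INTER_CUBIC)
o=np.zeros((585,800,3),np.uint8);o[:,:450]=a;o[:b.shape[0],450:450+b.shape[1]]=b
cv2.imwrite("pics/f.png",np.clip(o*1.5,0,255).astype(np.uint8))
E
```

```text
toolz [ 0.6323  0.0651 -0.772 ] ang 1.5263712730209933 dist 79.64369404707296 off [-0.1113  2.9957  0.0893] eef [515.4834 -51.7139 255.4946]
19.2 [ 0.93493866  0.41020853 -1.03506868  2.4404296   2.31645288  0.33298996
  1.62177435] [ 0.00297344  0.00067266 -0.00305775  0.00132962  0.00125276 -0.00022488
 -0.00166044] [ 0.23676393  0.60091608 -4.57107788] [-0.10349809  1.37108198 -0.01359726] 38.484993942065955
```

View pics/f.png

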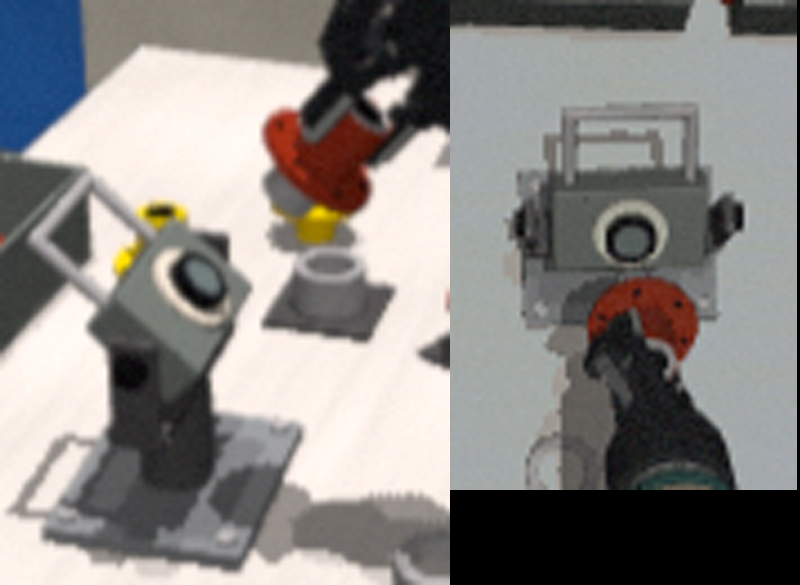

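The hub is held with its spigot facing the lens, and the stand is empty. In the crop the flange is centred at about (318,160) in the side view and (643,323) in the top view. I check this against the expected position.

```bash
python3 -W ignore - <<'E'
from plan import *
s=read_state();X=np.array(s["eef_pos"]);z=R.from_euler("xyz",s["tool_rot"]).apply([0,0,1]);h=X+46*z
a=(260+318/4.5-.4,120+160/4.5-.4);b=(305+193/4.45-.4,130+323/4.45-.4)
P,e=tri(a,b);exp=h-36*z;print("flange seen",P,e,"expected",exp)
l,e2=tri((260+200/4.5-.4,120+277/4.5-.4),(305+182/4.45-.4,130+237/4.45-.4));L=H+32*look
print("lens seen",l,e2,"est",L)
for hh,ll in((h,L),(P+36*z,l),(P+36*z,L),(h,l)):
    v=hh-ll;print("dist",v@look,"off",v-(v@look)*look)
E
```

```text
flange seen [526.5647 -54.7715 246.2064] 2.711829612629821 expected [521.7724 -51.1174 247.7205]
lens seen [600.407  -51.6464 158.7704] 2.0612040122379343 est [596.2715 -47.995  159.333 ]
dist 79.62710662647724 off [-0.1573  2.9462  0.047 ]
dist 78.47820520137299 off [-0.2447  2.8899 -0.0309]
dist 75.54217927309479 off [ 1.989  -0.8986  1.6391]
dist 82.56313255475544 off [-2.3909  6.7348 -1.623 ]
```

```bash
python3 -c "
from cell import *
print(finish_job())"
```

```text
the job is handed in; nothing more can be done
None
```

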